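# Load a kitchen balance rack

## Task

Free the balance bar by lifting the lock's knob out of its rear notch and dropping it into the front notch, then hang the tins from the worktop on the free bar's places, left and right in turn so that it never dips far, in pairs at equal distances from the pivot; if a tin is left without a partner, hang it on the separate single hook. When all tins hang and the bar balances level by itself, put the knob back into its rear notch to lock the bar, and leave the spice jar alone.

Things in the scene. Friction and masses are not known exactly. Their poses are not given: they have to be found in the camera images.
- tin_1: steel tin with strap hanger and wooden grip on top, 161 mm high, 0.12 kg, all alike (None if absent). Origin: centre of underside, z up. Body 59 mm across, lid top z = 50. A strap 18 mm wide in y rises at x = -27..-23 and bends over into a peaked crook open to the tin's +x. Grip: 16 mm in x, 26 in y, z = 127..161 over x = 0; take it from above across its 16 mm.
- tin_1_crook (a point): point under the crook's ridge, 112.5 mm above the middle of the tin's underside: the middle of the 10 mm rod lies here once the tin hangs. The crook's front lip hangs at x = 13..17 mm down to z = 97 mm, so the mouth between lid and lip is 47 mm high (z = 50..97).
- tin_2: steel tin with strap hanger and wooden grip on top, 161 mm high, 0.12 kg, all alike (None if absent). Origin: centre of underside, z up. Body 59 mm across, lid top z = 50. A strap 18 mm wide in y rises at x = -27..-23 and bends over into a peaked crook open to the tin's +x. Grip: 16 mm in x, 26 in y, z = 127..161 over x = 0; take it from above across its 16 mm.
- tin_2_crook (a point): point under the crook's ridge, 112.5 mm above the middle of the tin's underside: the middle of the 10 mm rod lies here once the tin hangs. The crook's front lip hangs at x = 13..17 mm down to z = 97 mm, so the mouth between lid and lip is 47 mm high (z = 50..97).
- tin_3: steel tin with strap hanger and wooden grip on top, 161 mm high, 0.12 kg, all alike (None if absent). Origin: centre of underside, z up. Body 59 mm across, lid top z = 50. A strap 18 mm wide in y rises at x = -27..-23 and bends over into a peaked crook open to the tin's +x. Grip: 16 mm in x, 26 in y, z = 127..161 over x = 0; take it from above across its 16 mm.
- tin_3_crook (a point): point under the crook's ridge, 112.5 mm above the middle of the tin's underside: the middle of the 10 mm rod lies here once the tin hangs. The crook's front lip hangs at x = 13..17 mm down to z = 97 mm, so the mouth between lid and lip is 47 mm high (z = 50..97).
- tin_4: steel tin with strap hanger and wooden grip on top, 161 mm high, 0.12 kg, all alike (None if absent). Origin: centre of underside, z up. Body 59 mm across, lid top z = 50. A strap 18 mm wide in y rises at x = -27..-23 and bends over into a peaked crook open to the tin's +x. Grip: 16 mm in x, 26 in y, z = 127..161 over x = 0; take it from above across its 16 mm.
- tin_4_crook (a point): point under the crook's ridge, 112.5 mm above the middle of the tin's underside: the middle of the 10 mm rod lies here once the tin hangs. The crook's front lip hangs at x = 13..17 mm down to z = 97 mm, so the mouth between lid and lip is 47 mm high (z = 50..97).
- tin_5: steel tin with strap hanger and wooden grip on top, 161 mm high, 0.12 kg, all alike (None if absent). Origin: centre of underside, z up. Body 59 mm across, lid top z = 50. A strap 18 mm wide in y rises at x = -27..-23 and bends over into a peaked crook open to the tin's +x. Grip: 16 mm in x, 26 in y, z = 127..161 over x = 0; take it from above across its 16 mm.
- tin_5_crook (a point): point under the crook's ridge, 112.5 mm above the middle of the tin's underside: the middle of the 10 mm rod lies here once the tin hangs. The crook's front lip hangs at x = 13..17 mm down to z = 97 mm, so the mouth between lid and lip is 47 mm high (z = 50..97).
- place_outer_left (a point): hanging place on the balance bar, left, 170 mm from the pivot: middle of the 10 mm rod, 30 mm of it free between two collars of 34 mm diameter. It moves with the bar. Seen from the robot, its left is +y.
- place_inner_left (a point): hanging place on the balance bar, left, 85 mm from the pivot: middle of the 10 mm rod, 30 mm of it free between two collars of 34 mm diameter. It moves with the bar. Seen from the robot, its left is +y.
- place_inner_right (a point): hanging place on the balance bar, right, 85 mm from the pivot: middle of the 10 mm rod, 30 mm of it free between two collars of 34 mm diameter. It moves with the bar. Seen from the robot, its left is +y.
- place_outer_right (a point): hanging place on the balance bar, right, 170 mm from the pivot: middle of the 10 mm rod, 30 mm of it free between two collars of 34 mm diameter. It moves with the bar. Seen from the robot, its left is +y.
- place_hook (a point): hanging place on the separate single hook stand: middle of a short 10 mm cross rod, 30 mm of it free between two 34 mm collars, 210 mm above the worktop, rod along the stand's y axis; the rod is the bent-over end of a 10 mm post that stands 75 mm to its right (-y of the stand)
- hook_stand: fixed stand of the single hook; origin on the worktop under the cross rod, x axis points away from the robot, roughly, y along the rod, away from its post; foot plate 110 x 130 x 14 mm. Bring a tin up from the -x side, as on the bar.
- balance_rack: fixed rack: base plate 300 x 110 x 14 mm, post 40 mm behind the bar, pivot 225 mm up. Origin on the worktop under the bar's middle; x away from the robot, y along the level bar. The bar's rod (10 mm, 410 long) is 15 mm under the pivot, 210 mm up when level. Bring tins up from the -x side, rod in the crook's mouth, and let down. The lock is at the front of the base.
- balance_bar (a joint): tilt of the bar, rad; 0 level, positive = left (+y) end up. Soft centring spring (0.95 N m/rad), slow damping: one tin alone on an outer place tilts it about 0.18, two on one side alone about 0.25; equal distances balance. Its tail hangs down to 70 mm above the worktop; locked, a fork holds the tail with about 0.02 rad play.
- lock_slide (a joint): position of the lock's carriage, m: 0 = rear notch, fork round the bar's tail, bar locked (start); 0.05 = front notch, bar free. It slides towards the robot along the rack's -x axis with about 1 N, has stops at both ends, and only moves once the knob is lifted.
- lock_lift (a joint): height of the lock's knob over its seat, m: 0 = its cross pin (8 mm) lies in the notches (13 mm wide, 13 mm deep); above 0.014 it is clear of them; stop at 0.02. Falls by its own weight (about 1 N) when let go over a notch.
- lock_knob (a point): middle of the wooden grip on the lock's knob: 26 mm in rack x, 18 mm in rack y, 36 mm high, 108 mm above the worktop when seated; take it from above across its 18 mm (fingers to the left and right). The fork behind it stays below 85 mm.
- spice_jar: bystander: small spice jar with yellow cap, 45 x 44 x 100 mm, standing among the tins; origin centre of its underside
Things that resemble listed ones, but are neither listed nor needed, are in the scene too. What is shaped like the tin_1 but green is not meant. Leave any orange or yellow look-alike of the tin_3 alone.

How it is judged:
By the outcome, as a careful person would: the job done as asked, in the order asked, and still so for the second after the job is handed in, with the robot touching nothing.
Of tin_1, tin_2, tin_3, tin_4, tin_5 only 3 to 5 are there at a start; the rules pass over those that are not, and their reading is None.
At some moment in a run one of tin_1, tin_2, tin_3, tin_4, tin_5 may be knocked a few centimetres aside while the robot is not near it.
It also fails if it takes over 208 s, if anything falls off the work surface, if the arm or the gripper's body presses on something with over 40 N, if the wrist force passes 120 N, or if a joint passes its speed limit or range.

## Robot

A 7-joint arm with a two-finger parallel gripper is mounted at the origin on a cart in front of the work surface, level with it; the furniture and walls round the work are solid. World frame = base frame: x ahead of the robot, y to its left, z up, the work surface at z = 0. Lengths are in m, angles in rad, forces in N, time in s.
With the tool pointing down it reaches from about 0.4 to 0.85 m from the base axis. Payload 10.4 kg.
Tool frame: the origin (TCP) lies between the finger pads; the fingertips stand 19 mm ahead of it and the grasp point (between the pads) is the TCP; x points along the fingers, y is the direction in which the jaws open and shut, and the axes are right-handed (so a half turn about x gives the same grasp; the last joint's range is limited). The gripper opens to 87 mm and grips with 3 to 60 N. Pads are 19 mm wide; open, the fingers measure 117 mm over their backs; the gripper's body (75 mm by 190 mm) begins 51 mm behind the grasp point.
Start: joints at [1.183, 0.332, -0.065, 1.46, 0.022, 1.35, -0.088], TCP at [0.223, -0.584, 0.242] pointing down, gripper open.
Joint ranges: [-2.6, 2.6], [-0.5, 2.12], [-1.47, 1.34], [0.16, 2.42], [-1.27, 4.41], [0.06, 2.06], [-2.6, 2.6]. Speed limits (rad/s): [2.22, 2.22, 2.79, 2.79, 3.14, 3.14, 3.14].

## Interface

Orientations are given as a unit quaternion [x, y, z, w].
In Python, from bench import r gives the robot as it stands.
- The arm moves only by the tool drive_tool, never from a script. Its argument "motion" is a list of rows, each a list of 4 numbers: the shift along the tool's x, y, z in cm, then the turn about the tool's x in units of 5 degrees (1.0 is 5 degrees). In form: [[tx, ty, tz, twist], ...]. A call has 1 to 20 rows; each row is the pose to reach, as a shift and turn from the pose commanded when the call began, along the tool's axes at that moment; what a row does not reach only later rows make up. A row lasts 1/12 s, in which the tool goes at most 41.7 mm and 7.16 degrees, less where a joint would pass 70% of its speed; a pose out of reach is approached as far as the arm can. A call with a gripper value outside its range is refused whole. "grip" is the closure in counts, from 0 (fully open) to 255 (shut), set as the call begins (left out, the last holds). The fingers move at their own pace and stop on an object; "force" is the grip in N (left out, the last holds). Time passes only in rows, so rows that repeat a pose let the fingers close. It gives the time, the measured TCP pose, the force and the opening at its end, in the units of the state.
- r.read_state(): the state, without advancing time (a new reading comes with each control period).
- r.camera(name): name is "side" or "top" or "wrist"; returns the picture (420x560x3 uint8, red, green, blue); there is no depth.
- r.calibration(name): a dict with "fx", "fy", "cx", "cy" (pixels), "xyz" and "orientation" of the camera in the world. Camera axes: x right, y up, looking along -z (the intrinsics and any distortion apply to the point x, -y, -z); pixel columns grow to the right and rows downward; lengths in m; the calibration is good to about 2 mm. The wrist camera is an equidistant fisheye: a pixel r from the principal point sees the ray r / f radians off the axis. A picture is of the moment at which its call begins: read the wrist's pose just before it. calibration takes no time and is no camera call; for the wrist camera it gives the pose at the moment of the call.
- r.close_job(): hands the job in, once; it reports no verdict.
The state is a dict: "time": time; "joint_positions": joint angles; "joint_vel": joint speeds; "joint_torque": joint torques, N m; "ee_pos": TCP position; "eef_rot": TCP orientation; "ft_force": force on the tool from outside, world axes, zero at the start; "torque": the same for the moment, N m; "width": finger opening in m.
Only numpy, scipy, OpenCV 4.12 (cv2) and the standard library are available. Lean on these libraries where they do the work, as an engineer would, in place of code of your own. Each camera call takes 0.05 s, during which the arm holds its last target.

## Working session

There is one attempt and no reset: what is moved stays moved. The work goes in short steps, Python scripts to look and compute and a tool call to move; the robot and the scene stay as the last step left them, time stands still between calls to the robot, and variables do not carry over. Pictures are saved under pics/ and viewed, and the job is handed in when it is done.

Besides the shell and the picture viewer there is one more tool, called after ">>>" by a JSON object that holds its "api" and its "payload". drive_tool: Moves the arm, as the interface text tells. Its arguments: {"type":"object","properties":{"motion":{"type":"array","items":{"type":"array","items":{"type":"number"}}},"grip":{"type":"number"},"force":{"type":"number"}},"required":["motion"]}

```bash
mkdir -p pics; ls
python3 - <<'E'
from bench import r
import cv2
s=r.read_state();print(s)
for n in("side","top","wrist"):
    print(n,r.calibration(n))
    cv2.imwrite(f"pics/{n}0.png",r.camera(n)[:,:,::-1])
E
```

```text
pics
{'time': 0.0, 'joint_positions': array([ 1.183405  ,  0.33286865, -0.06469849,  1.460963  ,  0.02161064,
        1.349874  , -0.0884697 ]), 'joint_vel': array([ 0.00048882, -0.00114017, -0.00065574, -0.00018732,  0.00073708,
       -0.00085528,  0.0003422 ]), 'joint_torque': array([-5.59122655e-04, -6.23267841e+01,  2.39430548e-02, -3.89892340e+01,
       -6.15460100e-02,  3.98046628e-02,  1.37589377e-04]), 'ee_pos': array([ 0.22283397, -0.58353897,  0.24074557]), 'eef_rot': array([-0.69525637, -0.12876464,  0.69549108, -0.12779047]), 'ft_force': array([-0.12055659, -0.43610517,  0.69850096]), 'torque': array([-0.01028819,  0.02850458, -0.00741576]), 'width': 0.0868541822397963}
side {'fx': 510.9381671121492, 'fy': 510.9381671121492, 'cx': 276.0671966443556, 'cy': 199.13802490124706, 'xyz': array([-0.60402858,  0.30451404,  1.20314729]), 'orientation': array([-0.23818437,  0.31651552,  0.72467794, -0.56385106])}
top {'fx': 515.6060633822538, 'fy': 515.6060633822538, 'cx': 285.5210846688215, 'cy': 209.56532268839047, 'xyz': array([ 0.13736157, -0.2161654 ,  1.53975646]), 'orientation': array([ 0.13001544, -0.06848053, -0.47630311,  0.86691507])}
wrist {'fx': 325.19226210127806, 'fy': 325.19226210127806, 'cx': 277.12575622922486, 'cy': 209.56315762383758, 'xyz': array([ 0.28574265, -0.55940083,  0.38330902]), 'orientation': array([-0.10179831,  0.07147944, -0.56310031,  0.81697358])}
```

View pics/side0.png

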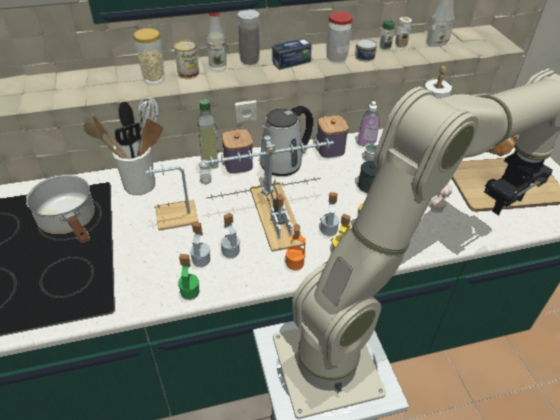

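View pics/top0.png

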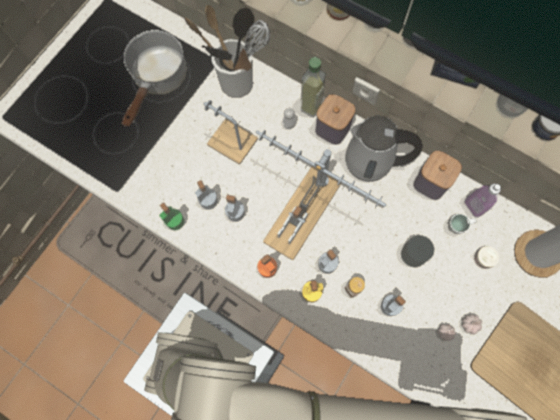

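View pics/wrist0.png

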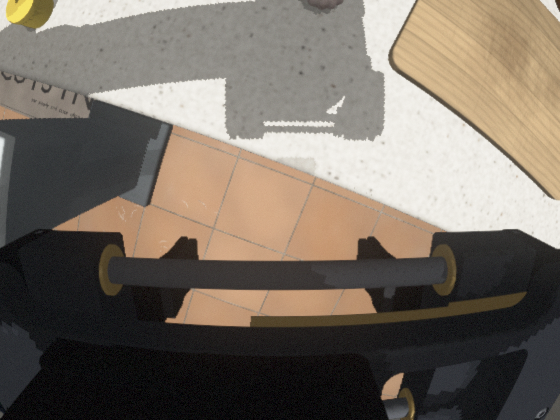

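```bash
cat > h.py <<'E'
from bench import r
import numpy as np, cv2
from scipy.spatial.transform import Rotation as R
CAL={}
def cal(n):
    if n=='wrist': return r.calibration(n)
    if n not in CAL: CAL[n]=r.calibration(n)
    return CAL[n]
def ray(n,u,v,c=None):
    c=c or cal(n)
    a=(u-c['cx'])/c['fx']; b=(v-c['cy'])/c['fy']
    if n=='wrist':
        t=np.hypot(a,b); k=np.sin(t)/t if t>1e-9 else 1
        d=np.array([a*k,-b*k,-np.cos(t)])
    else: d=np.array([a,-b,-1.])
    d=R.from_quat(c['orientation']).apply(d)
    return np.array(c['xyz']),d/np.linalg.norm(d)
def plane(n,u,v,z,c=None):
    o,d=ray(n,u,v,c); return o+d*(z-o[2])/d[2]
def proj(n,p,c=None):
    c=c or cal(n)
    q=R.from_quat(c['orientation']).inv().apply(np.asarray(p,float)-c['xyz'])
    x,y,z=q[0],-q[1],-q[2]
    if n=='wrist':
        rr=np.hypot(x,y); t=np.arctan2(rr,z); k=t/rr if rr>1e-9 else 1/z
        return np.array([c['fx']*x*k+c['cx'],c['fy']*y*k+c['cy']])
    return np.array([c['fx']*x/z+c['cx'],c['fy']*y/z+c['cy']])
def tri(a,b):
    (o1,d1),(o2,d2)=a,b
    A=np.stack([d1,-d2],1); s=np.linalg.lstsq(A,o2-o1,rcond=None)[0]
    p,q=o1+d1*s[0],o2+d2*s[1]
    return (p+q)/2,np.linalg.norm(p-q)
def crop(img,x0,y0,x1,y1,k,name):
    o=cv2.resize(img[y0:y1,x0:x1,::-1],None,fx=k,fy=k,interpolation=cv2.INTER_CUBIC); cv2.imwrite('pics/'+name,o)
E
python3 - <<'E'
from h import *
for n in('side','top'):
    im=cv2.imread(f'pics/{n}0.png')[:,:,::-1]
    if n=='top': crop(im,140,90,300,230,5,'topA.png');crop(im,240,150,420,330,3.3*1.0,'topB.png')
    else: crop(im,140,120,380,300,3.3,'sideA.png')
E
```

```text
(no output)
```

View pics/topA.png

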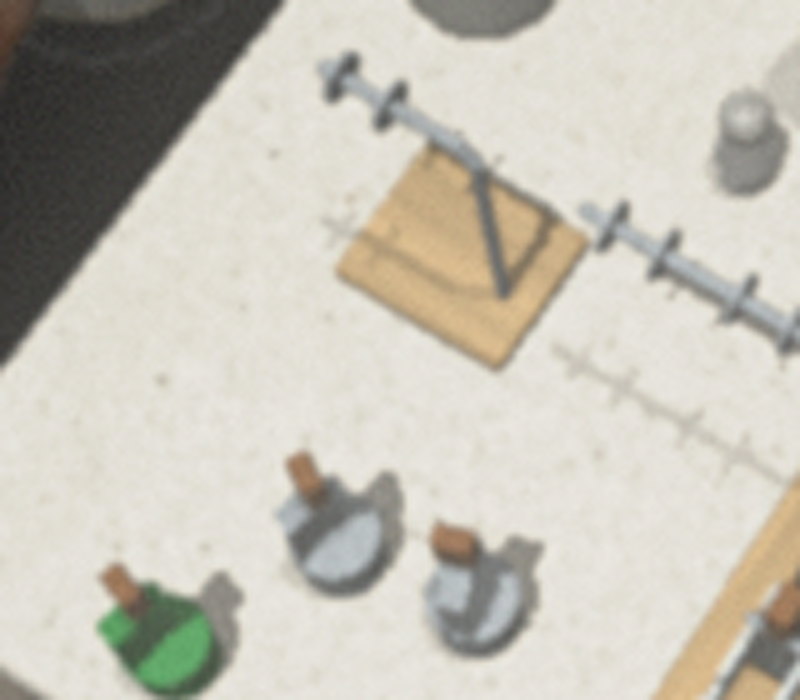

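View pics/topB.png

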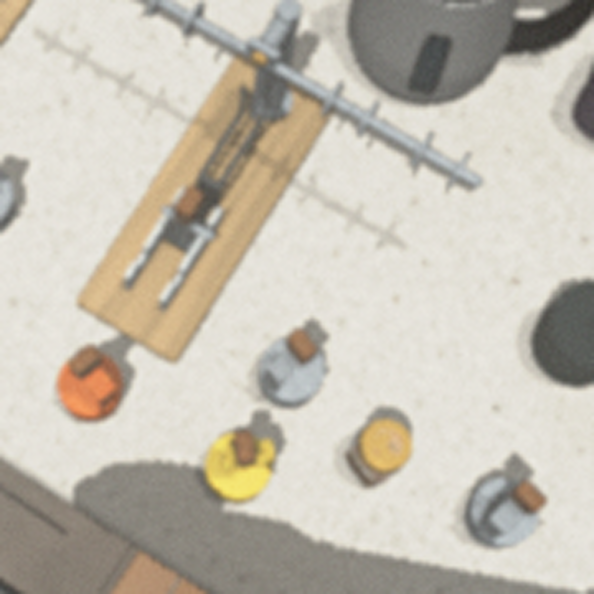

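View pics/sideA.png

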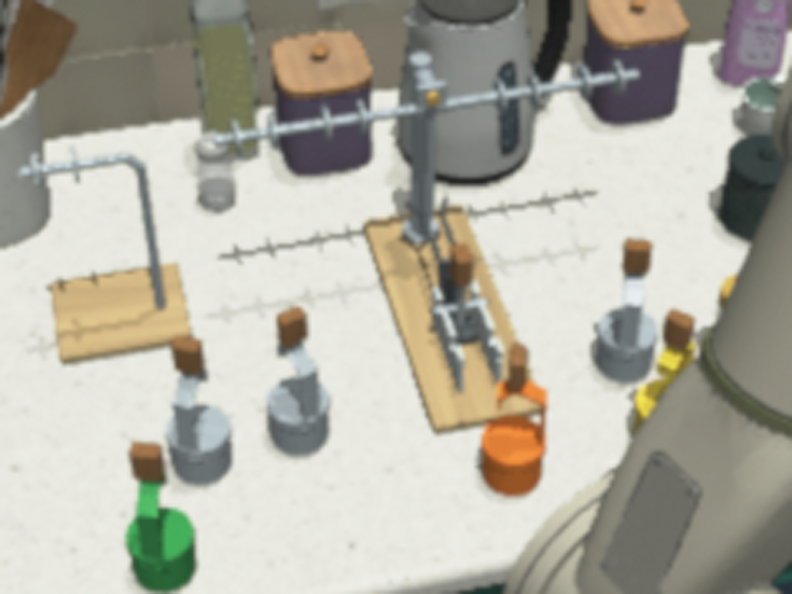

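```bash
cat >> h.py <<'E'
def T2(s,t,z=None):
    p,e=tri(ray('side',*s),ray('top',*t)); return p,e
E
python3 - <<'E'
from h import *
np.set_printoptions(precision=4,suppress=True)
A=lambda u,v:(140+u/5,90+v/5)
B=lambda u,v:(240+u/3.3,150+v/3.3)
S=lambda u,v:(140+u/3.3,120+v/3.3)
def show(n,s,t,z):
    print(n,T2(s,t),plane('side',*s,z),plane('top',*t,z))
show('barL',S(212,143),A(585,210),.21)
show('barR',S(636,74),B(478,182),.21)
show('hookL',S(24,173),A(325,68),.21)
show('hookpost',S(160,306),A(505,296),.014)
show('knob',S(462,262),B(190,200),.12)
show('pivot',S(432,98),B(262,55),.225)
# grips tops center
show('t1',S(187,358),A(306,475),.144)
show('t2',S(291,328),A(455,541),.144)
show('t3',S(636,256),B(302,345),.144)
show('green',S(147,462),A(121,585),.144)
print('t4',plane('top',*B(530,495),.144))
show('jar',S(735,290),B(385,445),.1)
print('kettle top',plane('top',*B(440,10),.2))
for s in [(366,228),(520,410),(435,430)]: print('rackbase',plane('side',*S(*s),.014))
E
```

```text
barL (array([0.628 , 0.2008, 0.2019]), np.float64(0.0016685434954365858)) [0.6187 0.2023 0.21  ] [0.6246 0.1975 0.21  ]
barR (array([ 0.6284, -0.2142,  0.2088]), np.float64(0.0021935977218655077)) [ 0.6261 -0.2144  0.21  ] [ 0.6286 -0.2133  0.21  ]
hookL (array([0.62  , 0.3741, 0.2074]), np.float64(0.0006314658353909128)) [0.6165 0.3736 0.21  ] [0.6193 0.3732 0.21  ]
hookpost (array([0.6196, 0.2702, 0.0121]), np.float64(0.0021467551098102943)) [0.6185 0.2711 0.014 ] [0.6185 0.2686 0.014 ]
knob (array([ 0.5156, -0.0094,  0.1065]), np.float64(0.0043132098386224225)) [ 0.5003 -0.0071  0.12  ] [ 0.5132 -0.0094  0.12  ]
pivot (array([ 0.6253, -0.0083,  0.2193]), np.float64(0.001677906707536132)) [ 0.6175 -0.0071  0.225 ] [ 0.6237 -0.0084  0.225 ]
t1 (array([0.424 , 0.262 , 0.1374]), np.float64(0.004220101317361221)) [0.416  0.2605 0.144 ] [0.4237 0.2617 0.144 ]
t2 (array([0.4372, 0.1673, 0.1378]), np.float64(0.002711299735361292)) [0.4301 0.1671 0.144 ] [0.4366 0.1669 0.144 ]
t3 (array([ 0.4505, -0.1594,  0.1393]), np.float64(0.0013113730945815772)) [ 0.4454 -0.1578  0.144 ] [ 0.4498 -0.159   0.144 ]
green (array([0.3123, 0.3105, 0.1419]), np.float64(0.005314634915368927)) [0.3085 0.3083 0.144 ] [0.3133 0.3123 0.144 ]
t4 [ 0.4427 -0.3794  0.144 ]
jar (array([ 0.4267, -0.2582,  0.0932]), np.float64(0.006776284283873889)) [ 0.4225 -0.2521  0.1   ] [ 0.4234 -0.2609  0.1   ]
kettle top [ 0.7489 -0.111   0.2   ]
rackbase [0.6826 0.0469 0.014 ]
rackbase [ 0.3994 -0.0387  0.014 ]
rackbase [0.3946 0.045  0.014 ]
```

```bash
cat >> h.py <<'E'
np.set_printoptions(precision=4,suppress=True)
def go(p,jaw=None,s=None):
    """rel motion to world p, jaw = desired world yaw(deg) of tool y axis (mod 180 nearest) """
    s=s or r.read_state(); M=R.from_quat(s['eef_rot']).as_matrix()
    d=M.T@(np.array(p)-s['ee_pos'])*100
    y=M[:,1]; cur=np.degrees(np.arctan2(y[1],y[0]))
    tw=0
    out=[]
    if jaw is not None:
        # tool x down: +twist about x reduces yaw
        dd=-(jaw-cur)
        out=[((dd+k*180+900+90)%180-90) for k in (0,)]
        tw=out[0]/5
    # correct tilt error ignored
    print('t',s['time'],'pos',s['ee_pos'],'jawyaw %.1f'%cur,'x',M[:,0],'F',s['ft_force'],'w %.4f'%s['width'],'q7 %.2f'%s['joint_positions'][6])
    print('row: %.2f %.2f %.2f tw %.2f (alt %.2f)'%(*d,tw,tw-36*np.sign(tw)))
E
python3 - <<'E'
from h import *
go([.48,-.01,.33],90)
print(R.from_quat(r.read_state()['eef_rot']).as_matrix())
print(T2((283,117),(376,128)), T2((440-0,0),(0,0)) if 0 else '')
E
```

```text
t 0.15 pos [ 0.2229 -0.5836  0.241 ] jawyaw -69.1 x [-0.0004  0.001  -1.    ] F [ 0.1276 -0.1141 -0.8613] w 0.0873 q7 -0.09
row: -8.86 -44.42 -44.48 tw 4.18 (alt -31.82)
[[-0.0004  0.3568 -0.9342]
 [ 0.001  -0.9342 -0.3568]
 [-1.     -0.0011  0.    ]]
(array([ 0.8079, -0.0886,  0.2122]), np.float64(0.01905552477110337))
```

>>> {"api": "drive_tool", "payload": {"motion": [[-8.9,-44.4,-44.5,4.2],[-8.9,-44.4,-44.5,4.2],[-8.9,-44.4,-44.5,4.2],[-8.9,-44.4,-44.5,4.2],[-8.9,-44.4,-44.5,4.2],[-8.9,-44.4,-44.5,4.2],[-8.9,-44.4,-44.5,4.2],[-8.9,-44.4,-44.5,4.2],[-8.9,-44.4,-44.5,4.2],[-8.9,-44.4,-44.5,4.2],[-8.9,-44.4,-44.5,4.2],[-8.9,-44.4,-44.5,4.2],[-8.9,-44.4,-44.5,4.2],[-8.9,-44.4,-44.5,4.2],[-8.9,-44.4,-44.5,4.2],[-8.9,-44.4,-44.5,4.2],[-8.9,-44.4,-44.5,4.2],[-8.9,-44.4,-44.5,4.2],[-8.9,-44.4,-44.5,4.2],[-8.9,-44.4,-44.5,4.2]]}}

```text
time: 1.82
ee_pos: [0.4799, -0.0119, 0.3303]
eef_rot: [-0.707, 0.002, 0.707, 0.001]
ft_force: [-0.3, -0.0, -0.0]
width: 0.0873
```

Run:
```python
from h import *
import pickle
go([.513,-.009,.108],90)
c=r.calibration('wrist');im=r.camera('wrist');pickle.dump((c,im),open('w1.pkl','wb'))
cv2.imwrite('pics/w1.png',im[:,:,::-1])
t=r.camera('top');cv2.imwrite('pics/top1.png',t[:,:,::-1])
print(r.read_state()['joint_positions'],c)
```

```text
t 1.8167 pos [ 0.4799 -0.0119  0.3303] jawyaw -90.2 x [-0.0006 -0.0005 -1.    ] F [-0.2788 -0.0447 -0.0493] w 0.0873 q7 -1.64
row: 22.22 -0.31 -3.32 tw -0.05 (alt 35.95)
[ 0.5583  0.008  -0.6252  1.6529  0.0051  1.4824 -1.6418] {'fx': 325.19226210127806, 'fy': 325.19226210127806, 'cx': 277.12575622922486, 'cy': 209.56315762383758, 'xyz': array([ 0.5472, -0.0117,  0.4727]), 'orientation': array([ 0.0879, -0.0885,  0.7035, -0.6997])}
```

View pics/w1.png

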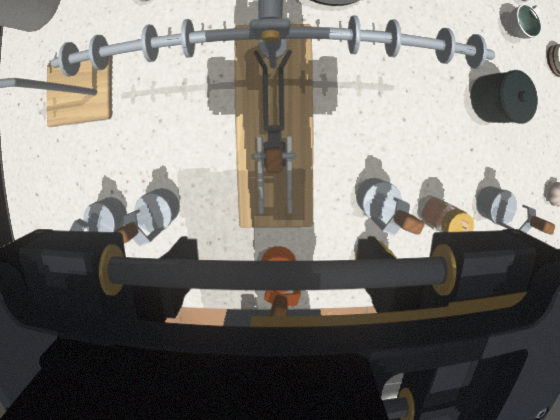

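View pics/top1.png

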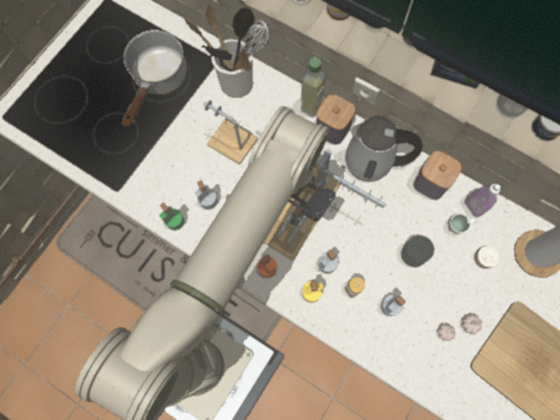

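Run:
```python
from h import *
import pickle
c,im=pickle.load(open('w1.pkl','rb'))
crop(im,220,0,340,220,3,'w1a.png')
crop(im,60,160,200,240,5,'w1b.png')
crop(im,350,160,560,240,3.8,'w1c.png')
```

```text
(no output)
```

View pics/w1a.png

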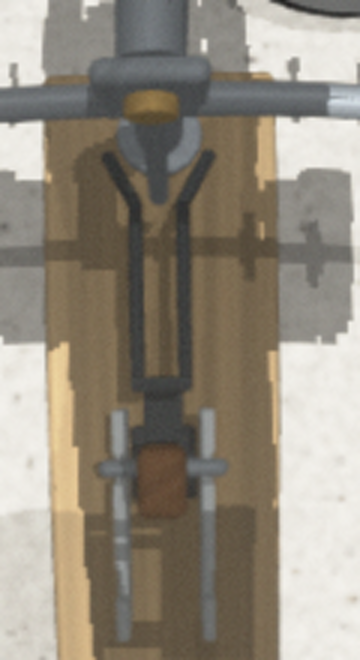

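View pics/w1b.png

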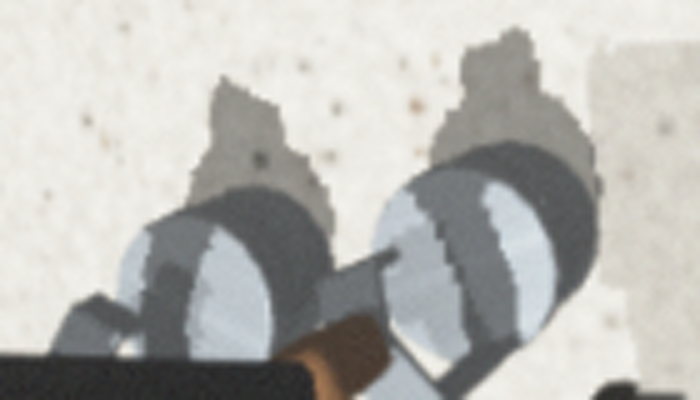

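View pics/w1c.png

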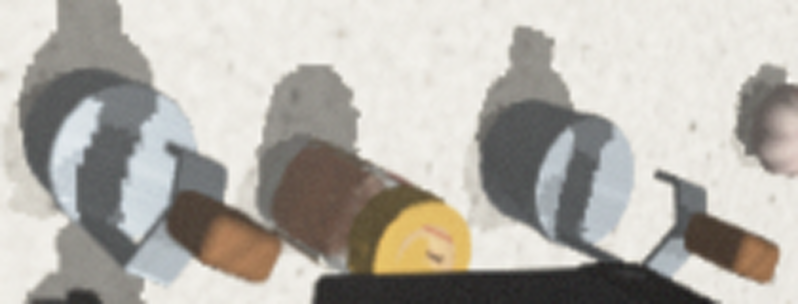

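Run:
```python
from h import *
import pickle
c,im=pickle.load(open('w1.pkl','rb'))
P=lambda u,v,z:plane('wrist',220+u/3,v/3,z,c)
print('front top edge',P(162,518,.126),'L',P(138,495,.126),'R',P(188,495,.126),'rear bottom?',P(163,446,.126),P(163,446,.09))
print('rails z~?',P(122,637,.06),P(208,637,.06))
print('base edges far L/R',P(45,78,.014),P(272,78,.014))
print('pin L R',P(95,467,.09),P(228,467,.09))
print('barL end',plane('wrist',55,62,.21,c),'barR',plane('wrist',493,55,.21,c))
# collars (left to right)
for u,v in [(68,59),(98,52),(149,42),(188,38),(355,34),(393,38),(447,46),(478,51)]: print(plane('wrist',u,v,.21,c))
go([.511,-.0105,.12],90)
```

```text
front top edge [ 0.4995 -0.008   0.126 ] L [0.5079 0.0005 0.126 ] R [ 0.5078 -0.0173  0.126 ] rear bottom? [ 0.5254 -0.0085  0.126 ] [ 0.5231 -0.0082  0.09  ]
rails z~? [0.4381 0.0107 0.06  ] [ 0.4379 -0.027   0.06  ]
base edges far L/R [0.6982 0.0472 0.014 ] [ 0.697  -0.0597  0.014 ]
pin L R [0.5151 0.0186 0.09  ] [ 0.5148 -0.0336  0.09  ]
barL end [0.6254 0.1982 0.21  ] barR [ 0.6286 -0.2145  0.21  ]
[0.6252 0.1818 0.21  ]
[0.6256 0.1473 0.21  ]
[0.6267 0.0962 0.21  ]
[0.6261 0.0613 0.21  ]
[ 0.628  -0.0758  0.21  ]
[ 0.6278 -0.109   0.21  ]
[ 0.6279 -0.1616  0.21  ]
[ 0.6292 -0.1962  0.21  ]
t 1.9167 pos [ 0.48   -0.0115  0.3304] jawyaw -90.2 x [-0.0002 -0.0004 -1.    ] F [-0.0284 -0.2101 -0.491 ] w 0.0868 q7 -1.64
row: 21.04 -0.12 -3.10 tw -0.04 (alt 35.96)
```

>>> {"api": "drive_tool", "payload": {"motion": [[3,-0.3,-3.25,0],[7,-0.3,-3.25,0],[11,-0.3,-3.25,0],[15,-0.3,-3.25,0],[19,-0.3,-3.25,0],[21.4,-0.3,-3.25,0],[21.4,-0.3,-3.25,0],[21.4,-0.3,-3.25,0]]}}

```text
time: 2.58
ee_pos: [0.5123, -0.0079, 0.1163]
eef_rot: [-0.706, 0.001, 0.708, 0.001]
ft_force: [0.4, 0.3, 0.7]
width: 0.087
```

>>> {"api": "drive_tool", "payload": {"motion": [[0,0,0,0],[0,0,0,0],[0,0,0,0],[0,0,0,0],[0,0,0,0],[0,0,0,0],[0,0,0,0],[0,0,0,0],[0,0,0,0]], "grip": 255, "force": 20}}

```text
time: 3.33
ee_pos: [0.5128, -0.0074, 0.1165]
eef_rot: [-0.707, 0.001, 0.707, 0.001]
ft_force: [0.1, 0.4, 0.5]
width: 0.0348
```

>>> {"api": "drive_tool", "payload": {"motion": [[0,0,0,0],[0,0,0,0],[0,0,0,0],[0,0,0,0],[0,0,0,0],[0,0,0,0],[0,0,0,0]]}}

```text
time: 3.92
ee_pos: [0.5128, -0.008, 0.1165]
eef_rot: [0.707, -0.001, -0.707, -0.0]
ft_force: [-0.5, -4.7, 0.2]
width: 0.0178
```

>>> {"api": "drive_tool", "payload": {"motion": [[-0.5,0,0,0],[-1,0,0,0],[-1.4,0,0,0],[-1.7,0,0,0],[-1.7,0,0,0],[-1.7,0,0,0]]}}

```text
time: 4.42
ee_pos: [0.5128, -0.0079, 0.134]
eef_rot: [0.707, -0.001, -0.707, -0.0]
ft_force: [0.2, -5.5, -0.5]
width: 0.0179
```

>>> {"api": "drive_tool", "payload": {"motion": [[0,0,1,0],[0,0,2,0],[0,0,3,0],[0,0,4,0],[0,0,5,0],[0,0,5,0],[0,0,5,0]]}}

```text
time: 5.0
ee_pos: [0.4629, -0.0083, 0.1342]
eef_rot: [0.708, -0.001, -0.707, -0.0]
ft_force: [-0.5, -6.9, -0.3]
width: 0.0174
```

>>> {"api": "drive_tool", "payload": {"motion": [[0.5,0,0,0],[1,0,0,0],[1.4,0,0,0],[1.7,0,0,0],[1.7,0,0,0],[1.7,0,0,0]]}}

```text
time: 5.5
ee_pos: [0.4629, -0.0083, 0.1168]
eef_rot: [0.707, -0.001, -0.707, -0.0]
ft_force: [-0.3, -7.6, -0.7]
width: 0.0181
```

>>> {"api": "drive_tool", "payload": {"motion": [[0,0,0,0],[0,0,0,0],[0,0,0,0],[0,0,0,0],[-2,0,0,0],[-5,0,0,0],[-9,0,0,0],[-13,0,0,0],[-17,0,0,0],[-21,0,0,0],[-23,0,0,0],[-23,0,0,0],[-23,0,0,0]], "grip": 135}}

```text
time: 6.58
ee_pos: [0.4632, -0.0068, 0.3475]
eef_rot: [0.708, -0.0, -0.706, -0.0]
ft_force: [-0.2, -1.6, -1.2]
width: 0.0408
```

```bash
cat >> h.py <<'E'
import pickle
def snap(tag,*cams):
    for n in cams:
        c=r.calibration(n); im=r.camera(n)
        pickle.dump((c,im),open(f'{tag}_{n}.pkl','wb')); cv2.imwrite(f'pics/{tag}_{n}.png',im[:,:,::-1])
def load(tag,n): return pickle.load(open(f'{tag}_{n}.pkl','rb'))
E
python3 - <<'E'
from h import *
go([.4,.16,.34],90)
snap('b','wrist')
E
```

```text
t 6.5833 pos [ 0.4632 -0.0068  0.3475] jawyaw -90.1 x [ 0.0022 -0.0001 -1.    ] F [-0.2121 -1.5857 -1.1553] w 0.0408 q7 -1.62
row: 0.74 -16.67 6.34 tw -0.01 (alt 35.99)
```

View pics/b_wrist.png

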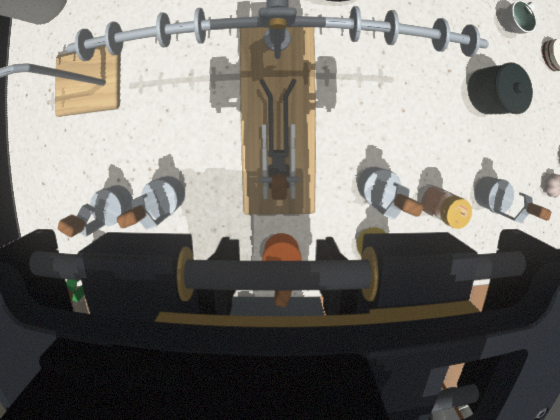

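>>> {"api": "drive_tool", "payload": {"motion": [[0,-4,2.5,0],[0,-8,5,0],[0,-12,7.5,0],[0,-16,10,0],[0,-20,10.3,0],[0,-21.7,10.3,0],[0,-21.7,10.3,0],[0,-21.7,10.3,0],[0,-21.7,10.3,0]]}}

```text
time: 7.38
ee_pos: [0.36, 0.209, 0.3455]
eef_rot: [-0.706, 0.001, 0.708, 0.001]
ft_force: [0.3, 0.6, 0.4]
width: 0.0409
```

Run:
```python
from h import *
go([.4,.16,.34],90)
snap('c','wrist')
```

```text
t 7.3833 pos [0.36   0.209  0.3455] jawyaw -90.1 x [-0.0018 -0.0005 -1.    ] F [0.3035 0.5826 0.3592] w 0.0409 q7 -2.02
row: 0.55 4.90 -4.01 tw -0.02 (alt 35.98)
```

View pics/c_wrist.png

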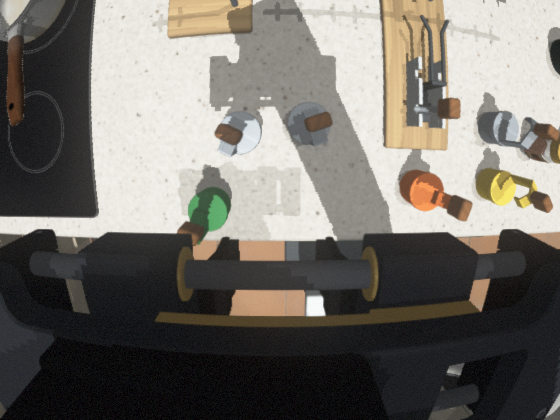

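Run:
```python
from h import *
c,im=load('c','wrist')
crop(im,195,90,355,170,5,'c1.png')
```

```text
(no output)
```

View pics/c1.png

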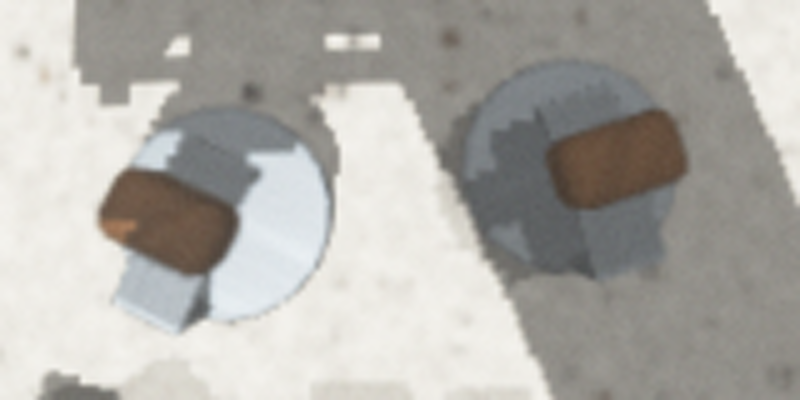

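```bash
cat >> h.py <<'E'
def grip_pose(tag,n,uv,rad=30,z=.150,thr=None):
    c,im=load(tag,n)
    hsv=cv2.cvtColor(im,cv2.COLOR_RGB2HSV)
    m=((hsv[...,0]<16)|(hsv[...,0]>174))&(hsv[...,1]>95)&(hsv[...,2]>25)
    m=m.astype(np.uint8)
    w=np.zeros_like(m); cv2.circle(w,tuple(map(int,uv)),rad,1,-1); m&=w
    k,l,st,ce=cv2.connectedComponentsWithStats(m)
    i=1+np.argmax(st[1:,4]); 
    cn=max(cv2.findContours((l==i).astype(np.uint8),cv2.RETR_EXTERNAL,cv2.CHAIN_APPROX_NONE)[0],key=len)[:,0]
    pts=np.array([plane(n,u,v,z,c)[:2] for u,v in cn])
    (cx,cy),(a,b),ang=cv2.minAreaRect((pts*1000).astype(np.float32))
    if a<b: ang+=90   # long axis angle deg
    lo=(ang+90)%180-90
    print('grip',uv,'px n',st[i,4],'centre %.1f %.1f'%(cx,cy),'size %.1f %.1f'%(max(a,b),min(a,b)),'long axis yaw %.1f -> short axis yaw %.1f'%(lo,(lo+180)%180-90))
    return cx/1000,cy/1000,lo
E
python3 - <<'E'
from h import *
for z in(.161,.144):
  grip_pose('c','wrist',(229,132),z=z);grip_pose('c','wrist',(317,121),z=z)
c,im=load('c','wrist')
print(c['xyz'])
# lid centers
for u,v in [(195+230/5,90+215/5),(195+565/5,90+165/5)]: print(plane('wrist',u,v,.05,c))
E
```

```text
grip (229, 132) px n 17 centre 420.8 268.6 size 5.2 3.1 long axis yaw 88.2 -> short axis yaw -1.8
grip (317, 121) px n 185 centre 434.8 167.5 size 21.5 12.1 long axis yaw -70.4 -> short axis yaw 19.6
grip (229, 132) px n 17 centre 420.4 271.6 size 5.4 3.2 long axis yaw 88.2 -> short axis yaw -1.8
grip (317, 121) px n 185 centre 435.1 165.3 size 22.6 12.7 long axis yaw -70.4 -> short axis yaw 19.6
[0.4275 0.2094 0.4879]
[0.4211 0.2579 0.05  ]
[0.4342 0.1683 0.05  ]
```

```bash
python3 - <<'E'
from h import *
c,im=load('c','wrist')
hsv=cv2.cvtColor(im,cv2.COLOR_RGB2HSV)
print(hsv[124:142:3,214:246:4].tolist())
E
sed -i 's/(hsv\[...,0\]<16)|(hsv\[...,0\]>174))&(hsv\[...,1\]>95)&(hsv\[...,2\]>25)/(hsv[...,0]<20)|(hsv[...,0]>170))\&(hsv[...,1]>80)\&(hsv[...,2]>20)/' h.py
python3 - <<'E'
from h import *
grip_pose('c','wrist',(229,132),z=.155);grip_pose('c','wrist',(317,121),z=.155)
E
```

```text
[[[20, 10, 237], [21, 16, 219], [13, 60, 106], [15, 23, 109], [102, 11, 120], [99, 15, 121], [85, 13, 121], [101, 17, 122]], [[23, 10, 238], [12, 76, 110], [12, 82, 112], [13, 84, 103], [14, 72, 88], [23, 10, 103], [116, 15, 123], [101, 16, 124]], [[22, 13, 222], [14, 83, 110], [12, 85, 114], [14, 89, 106], [14, 84, 100], [15, 78, 91], [12, 50, 86], [107, 13, 133]], [[18, 27, 189], [14, 87, 117], [14, 83, 108], [13, 86, 104], [12, 95, 105], [13, 89, 109], [12, 81, 98], [8, 17, 120]], [[22, 12, 231], [13, 110, 153], [12, 82, 106], [12, 83, 111], [12, 86, 110], [14, 82, 109], [13, 73, 98], [30, 5, 146]], [[21, 7, 242], [24, 11, 230], [13, 58, 105], [13, 83, 105], [15, 79, 106], [13, 82, 106], [12, 64, 88], [101, 13, 223]]]
grip (229, 132) px n 225 centre 422.4 260.9 size 22.7 13.4 long axis yaw 66.7 -> short axis yaw -23.3
grip (317, 121) px n 316 centre 434.3 167.8 size 25.8 13.9 long axis yaw -71.0 -> short axis yaw 19.0
```

```bash
sed -i 's/(hsv\[...,1\]>80)/(hsv[...,1]>50)/' h.py
python3 - <<'E'
from h import *
grip_pose('c','wrist',(229,132),z=.155);x,y,_=grip_pose('c','wrist',(317,121),z=.155)
go([.4345,.168,.147],19)
go([.4345,.168,.147],19+180)
E
```

```text
grip (229, 132) px n 362 centre 422.4 259.9 size 25.8 16.0 long axis yaw 64.0 -> short axis yaw -26.0
grip (317, 121) px n 373 centre 434.2 167.8 size 27.1 14.9 long axis yaw -70.4 -> short axis yaw 19.6
t 7.4333 pos [0.3603 0.2086 0.3457] jawyaw -90.2 x [-0.0017 -0.0003 -1.    ] F [ 0.0707 -0.3514 -0.4653] w 0.0409 q7 -2.02
row: 19.86 4.03 -7.46 tw 14.16 (alt -21.84)
t 7.4333 pos [0.3603 0.2086 0.3457] jawyaw -90.2 x [-0.0017 -0.0003 -1.    ] F [ 0.0707 -0.3514 -0.4653] w 0.0409 q7 -2.02
row: 19.86 4.03 -7.46 tw 14.16 (alt -21.84)
```

>>> {"api": "drive_tool", "payload": {"motion": [[0,4.05,-7.4,-1.4],[0,4.05,-7.4,-2.8],[0,4.05,-7.4,-4.2],[0,4.05,-7.4,-5.6],[2,4.05,-7.4,-7],[4,4.05,-7.4,-8.4],[6,4.05,-7.4,-9.8],[7,4.05,-7.4,-11.2],[8,4.05,-7.4,-12.6],[9,4.05,-7.4,-14],[10,4.05,-7.4,-15.4],[11,4.05,-7.4,-16.8],[12,4.05,-7.4,-18.2],[13,4.05,-7.4,-19.6],[14,4.05,-7.4,-21],[14,4.05,-7.4,-21.8],[14,4.05,-7.4,-21.8],[14,4.05,-7.4,-21.8]]}}

```text
time: 8.93
ee_pos: [0.4343, 0.1681, 0.2061]
eef_rot: [0.412, 0.575, -0.413, 0.574]
ft_force: [0.8, 0.6, 0.3]
width: 0.0409
```

Run:
```python
from h import *
go([.4345,.168,.147],19.5)
snap('d','wrist')
```

```text
t 8.9333 pos [0.4343 0.1681 0.2061] jawyaw 18.6 x [-0.0009 -0.0002 -1.    ] F [0.844  0.6416 0.2816] w 0.0409 q7 -0.18
row: 5.91 0.02 0.02 tw -0.17 (alt 35.83)
```

View pics/d_wrist.png

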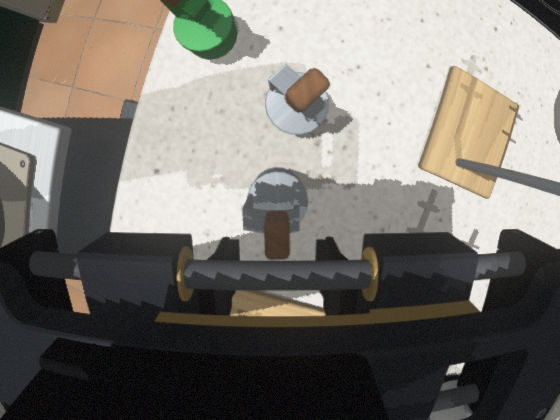

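>>> {"api": "drive_tool", "payload": {"motion": [[2,0,0,-0.17],[4,0,0,-0.17],[5.9,0,0,-0.17],[5.9,0,0,-0.17],[5.9,0,0,-0.17]]}}

```text
time: 9.4
ee_pos: [0.4338, 0.169, 0.1475]
eef_rot: [0.407, 0.578, -0.408, 0.578]
ft_force: [-0.6, -0.2, 0.8]
width: 0.0409
```

>>> {"api": "drive_tool", "payload": {"motion": [[0,0,0,0],[0,0,0,0],[0,0,0,0],[0,0,0,0],[0,0,0,0],[0,0,0,0],[0,0,0,0],[0,0,0,0]], "grip": 255, "force": 30}}

```text
time: 10.07
ee_pos: [0.4344, 0.1693, 0.1479]
eef_rot: [0.407, 0.578, -0.407, 0.579]
ft_force: [-0.4, -0.8, 4.9]
width: 0.0156
```

>>> {"api": "drive_tool", "payload": {"motion": [[-2,0,0,0],[-5,0,0,0],[-9,0,0,0],[-13.5,0,0,0],[-13.5,0,0,0],[-13.5,0,0,0]]}}

```text
time: 10.57
ee_pos: [0.4351, 0.1697, 0.2844]
eef_rot: [0.408, 0.577, -0.406, 0.579]
ft_force: [-0.6, 0.4, -1.6]
width: 0.0158
```

Run:
```python
from h import *
go([.535,.0788,.283],.5)
snap('e','side')
```

```text
t 10.5667 pos [0.4351 0.1697 0.2844] jawyaw 19.7 x [ 0.0041  0.0002 -1.    ] F [-0.5938  0.392  -1.5952] w 0.0158 q7 -0.11
row: 0.18 6.33 11.93 tw 3.85 (alt -32.15)
```

View pics/e_side.png

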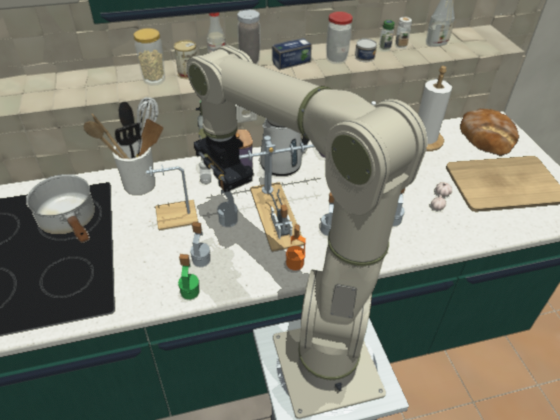

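>>> {"api": "drive_tool", "payload": {"motion": [[0.2,1,2,0.6],[0.2,2,4,1.3],[0.2,3.2,6,2],[0.2,4.2,8,2.6],[0.2,5.3,10,3.3],[0.2,6.3,11.9,3.85],[0.2,6.3,11.9,3.85],[0.2,6.3,11.9,3.85],[0.2,6.3,11.9,3.85]]}}

```text
time: 11.37
ee_pos: [0.5327, 0.0792, 0.2789]
eef_rot: [0.497, 0.503, -0.498, 0.502]
ft_force: [-0.0, 0.1, -1.2]
width: 0.0156
```

Run:
```python
from h import *
go([.627,.0788,.283],.5)
snap('f','side','top','wrist')
c,im=load('f','side'); crop(im,170,110,330,230,5,'f1.png')
```

```text
t 11.3667 pos [0.5327 0.0792 0.2789] jawyaw 0.6 x [-0.0028  0.0004 -1.    ] F [-0.0221  0.0715 -1.2306] w 0.0156 q7 -0.33
row: -0.43 9.43 0.13 tw 0.02 (alt -35.98)
```

View pics/f1.png

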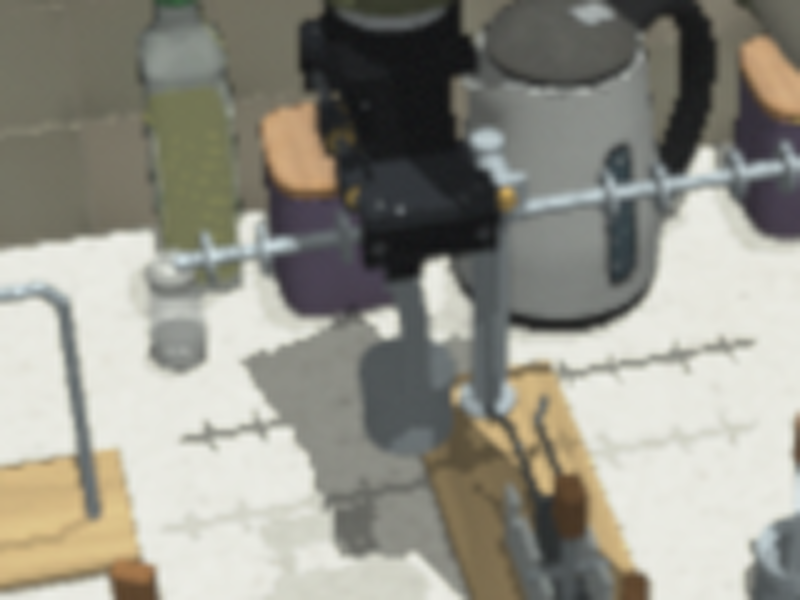

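View pics/f_wrist.png

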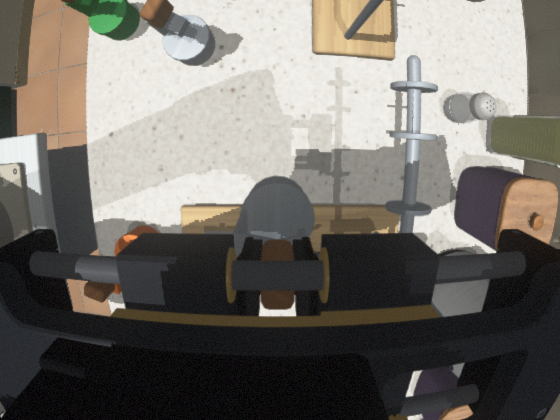

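Run:
```python
from h import *
c,im=load('f','wrist')
for u,v in[(413,86),(411,134),(408,207),(414,60)]: print(plane('wrist',u,v,.21,c))
```

```text
[0.6243 0.1808 0.21  ]
[0.6237 0.1473 0.21  ]
[0.6255 0.0959 0.21  ]
[0.6252 0.1996 0.21  ]
```

>>> {"api": "drive_tool", "payload": {"motion": [[-0.4,0,0,0],[-0.4,3,0,0],[-0.4,6,0,0],[-0.4,8,0,0],[-0.4,9.3,0,0],[-0.4,9.3,0,0],[-0.4,9.3,0,0]]}}

```text
time: 12.1
ee_pos: [0.6265, 0.0799, 0.2844]
eef_rot: [0.498, 0.503, -0.498, 0.502]
ft_force: [-0.4, -0.7, -0.5]
width: 0.0159
```

Run:
```python
from h import *
go([.626,.079,.2455],.5)
snap('g','side')
c,im=load('g','side'); crop(im,170,110,330,230,5,'g1.png')
```

```text
t 12.1 pos [0.6265 0.0799 0.2844] jawyaw 0.5 x [-0.0006  0.0006 -1.    ] F [-0.4485 -0.7166 -0.524 ] w 0.0159 q7 -0.38
row: 3.89 -0.04 0.09 tw 0.01 (alt -35.99)
```

View pics/g1.png

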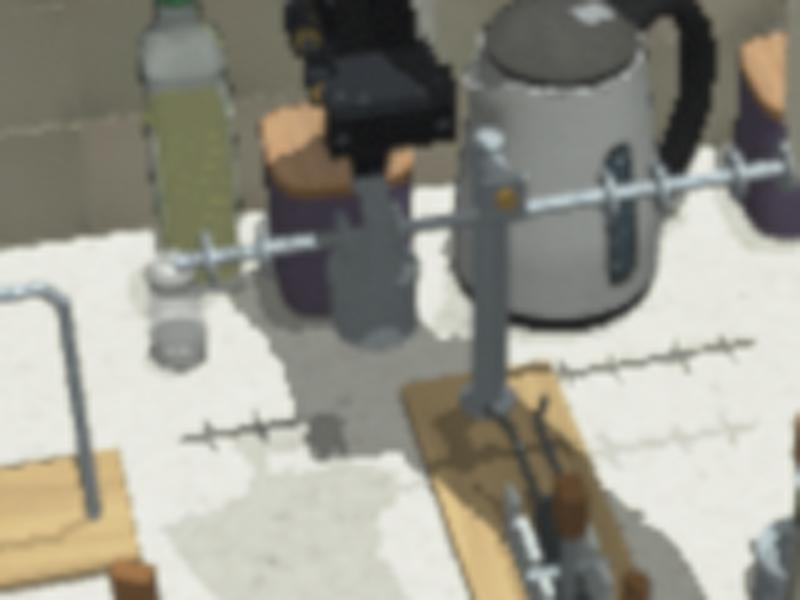

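>>> {"api": "drive_tool", "payload": {"motion": [[1,0,0.1,0],[2,0,0.1,0],[3,0,0.1,0],[3.6,0,0.1,0],[4,0,0.1,0],[4.4,0,0.1,0],[4.7,0,0.1,0],[4.7,0,0.1,0],[4.7,0,0.1,0],[4.7,0,0.1,0]]}}

```text
time: 12.98
ee_pos: [0.6266, 0.0785, 0.2377]
eef_rot: [0.498, 0.502, -0.498, 0.502]
ft_force: [-1.2, 1.0, 0.6]
width: 0.0157
```

Run:
```python
from h import *
go([.626,.079,.2375],.5)
snap('g','side')
c,im=load('g','side'); crop(im,170,110,330,230,5,'g1.png')
```

```text
t 12.9833 pos [0.6266 0.0785 0.2377] jawyaw 0.5 x [ 0.0001  0.0001 -1.    ] F [-1.1792  1.0012  0.5531] w 0.0157 q7 -0.40
row: 0.02 -0.06 -0.05 tw 0.00 (alt -36.00)
```

View pics/g1.png

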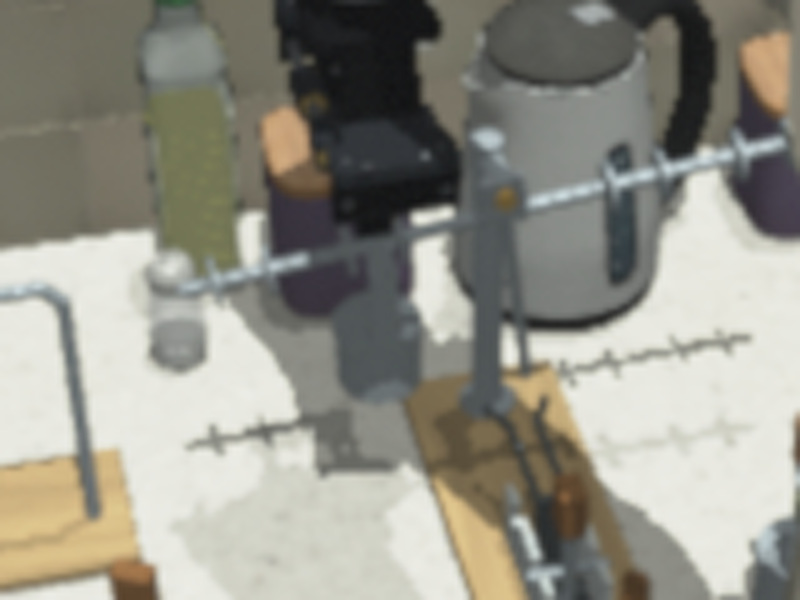

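>>> {"api": "drive_tool", "payload": {"motion": [[0,0,0,0],[0,0,0,0],[0,0,0,0],[0,0,0,0],[0,0,0,0],[-1,0,0,0],[-3,0,0,0],[-6,0,0,0],[-10,0,0,0],[-12,0,0,0],[-12,0,0,0]], "grip": 135}}

```text
time: 13.95
ee_pos: [0.6277, 0.0793, 0.3639]
eef_rot: [0.5, 0.501, -0.495, 0.504]
ft_force: [0.5, 0.3, -0.1]
width: 0.0408
```

Run:
```python
from h import *
go([.37,-.26,.35],0)
snap('h','side')
c,im=load('h','side'); crop(im,170,110,330,230,5,'h1.png')
```

```text
t 13.95 pos [0.6277 0.0793 0.3639] jawyaw 0.5 x [ 0.0078  0.0015 -1.    ] F [ 0.4801  0.2656 -0.1009] w 0.0408 q7 -0.37
row: 1.14 -26.07 33.70 tw 0.10 (alt -35.90)
```

View pics/h1.png

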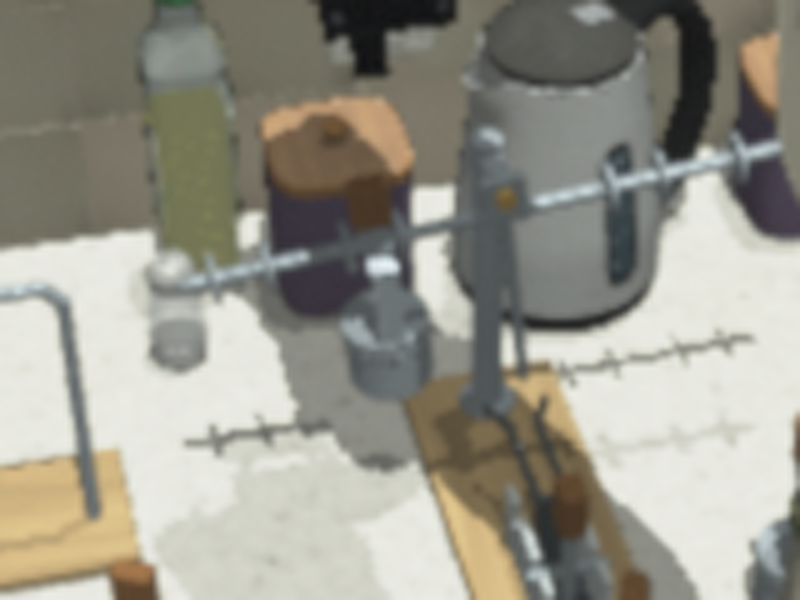

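>>> {"api": "drive_tool", "payload": {"motion": [[1,-17.8,33.9,0],[1,-17.8,33.9,0],[1,-17.8,33.9,0],[1,-17.8,33.9,0],[1,-17.8,33.9,0],[1,-17.8,33.9,0],[1,-17.8,33.9,0],[1,-17.8,33.9,0],[1,-17.8,33.9,0],[1,-17.8,33.9,0],[1,-17.8,33.9,0],[1,-17.8,33.9,0]]}}

```text
time: 15.0
ee_pos: [0.4512, -0.2623, 0.347]
eef_rot: [0.498, 0.502, -0.498, 0.502]
ft_force: [0.5, 1.6, -0.1]
width: 0.0407
```

Run:
```python
from h import *
go([.45,-.16,.147],0)
snap('i','wrist')
```

```text
t 15.0 pos [ 0.4512 -0.2623  0.347 ] jawyaw 0.4 x [-0.0007  0.0008 -1.    ] F [ 0.4766  1.6438 -0.0907] w 0.0407 q7 0.40
row: 20.01 -0.03 -10.21 tw 0.09 (alt -35.91)
```

View pics/i_wrist.png

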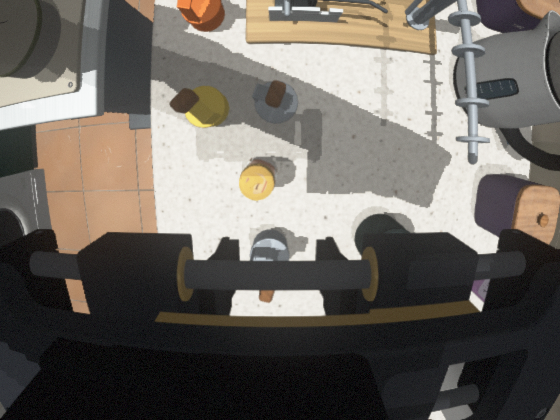

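Run:
```python
from h import *
c,im=load('i','wrist')
crop(im,165,60,325,140,5,'i1.png')
x,y,l=grip_pose('i','wrist',(275,93),z=.155)
go([x,y,.147],(l+180)%180-90)
```

```text
grip (275, 93) px n 373 centre 448.4 -158.0 size 26.4 15.7 long axis yaw 69.1 -> short axis yaw -20.9
t 15.05 pos [ 0.4519 -0.2612  0.3472] jawyaw 0.6 x [-0.0003  0.0007 -1.    ] F [ 0.1193 -0.0612  0.3493] w 0.0411 q7 0.40
row: 20.03 -0.24 -10.31 tw 4.30 (alt -31.70)
```

View pics/i1.png

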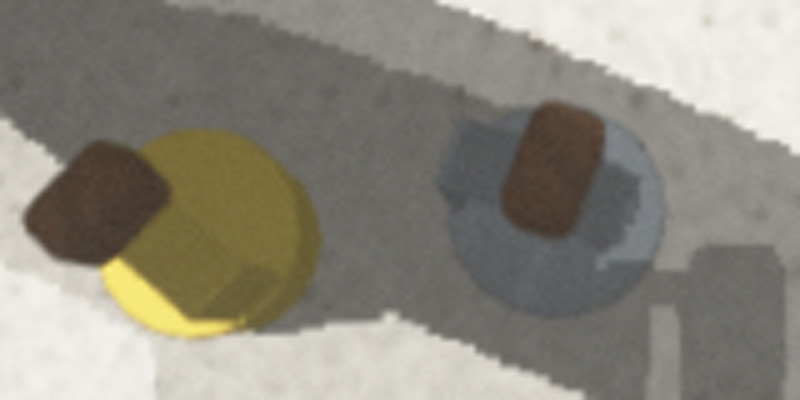

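>>> {"api": "drive_tool", "payload": {"motion": [[0,-0.2,-4,1.4],[0,-0.2,-8,2.8],[2,-0.25,-10.3,4.3],[6,-0.25,-10.3,4.3],[10,-0.25,-10.3,4.3],[14,-0.25,-10.3,4.3],[17,-0.25,-10.3,4.3],[19,-0.25,-10.3,4.3],[20,-0.25,-10.3,4.3],[20,-0.25,-10.3,4.3],[20,-0.25,-10.3,4.3]]}}

```text
time: 15.97
ee_pos: [0.4489, -0.1584, 0.1483]
eef_rot: [0.583, 0.401, -0.582, 0.401]
ft_force: [-0.7, 0.5, 0.0]
width: 0.0408
```

Run:
```python
from h import *
go([.4484,-.158,.147],-21)
```

```text
t 15.9667 pos [ 0.4489 -0.1584  0.1483] jawyaw -20.9 x [ 0.0006  0.0002 -1.    ] F [-0.7018  0.5493  0.0321] w 0.0408 q7 -0.19
row: 0.13 -0.06 -0.02 tw 0.02 (alt -35.98)
```

>>> {"api": "drive_tool", "payload": {"motion": [[0,0,0,0],[0,0,0,0],[0,0,0,0],[0,0,0,0],[0,0,0,0],[0,0,0,0],[0,0,0,0]], "grip": 255}}

```text
time: 16.55
ee_pos: [0.4484, -0.1593, 0.148]
eef_rot: [0.583, 0.4, -0.583, 0.401]
ft_force: [-0.8, 0.8, 5.3]
width: 0.0157
```

>>> {"api": "drive_tool", "payload": {"motion": [[-2,0,0,0],[-5,0,0,0],[-9,0,0,0],[-13,0,0,0],[-14.3,0,0,0],[-14.3,0,0,0],[-14.3,0,0,0]]}}

```text
time: 17.13
ee_pos: [0.4482, -0.1593, 0.2905]
eef_rot: [0.583, 0.4, -0.583, 0.401]
ft_force: [-0.1, 0.3, -0.8]
width: 0.0156
```

Run:
```python
from h import *
print('kettle base front',plane('side',170+530/5,110+322/5,0), 'L',plane('side',170+455/5,110+265/5,0.03),'R',plane('side',170+655/5,110+265/5,.03))
# lid rim
for u,v in [(487,60),(560,88),(640,50)]: print('lid',plane('side',170+u/5,110+v/5,.2))
go([.535,-.093,.291],.5)
```

```text
kettle base front [ 0.7534 -0.0613  0.    ] L [ 0.7938 -0.0154  0.03  ] R [ 0.7595 -0.1561  0.03  ]
lid [ 0.8001 -0.0408  0.2   ]
lid [ 0.7569 -0.0807  0.2   ]
lid [ 0.7871 -0.1455  0.2   ]
t 17.1333 pos [ 0.4482 -0.1593  0.2905] jawyaw -21.0 x [ 0.0005 -0.0006 -1.    ] F [-0.1108  0.2948 -0.7908] w 0.0156 q7 -0.12
row: -0.05 5.72 -9.30 tw -4.30 (alt 31.70)
```

>>> {"api": "drive_tool", "payload": {"motion": [[0,1,-2,-1],[0,2,-4,-2],[0,3.5,-6,-3],[0,4.8,-8,-4],[0,5.7,-9.3,-4.3],[0,5.7,-9.3,-4.3],[0,5.7,-9.3,-4.3],[0,5.7,-9.3,-4.3]]}}

```text
time: 17.8
ee_pos: [0.5339, -0.0933, 0.2892]
eef_rot: [0.498, 0.503, -0.499, 0.501]
ft_force: [-0.1, -1.3, -2.4]
width: 0.0155
```

Run:
```python
from h import *
go([.627,-.093,.291],.5)
snap('j','side','wrist','top')
c,im=load('j','side'); crop(im,170,110,330,230,5,'j1.png')
c,im=load('j','top'); crop(im,240,110,400,230,5,'j2.png')
```

```text
t 17.8 pos [ 0.5339 -0.0933  0.2892] jawyaw 0.4 x [-0.0023  0.0003 -1.    ] F [-0.088 -1.347 -2.438] w 0.0155 q7 -0.01
row: -0.20 9.31 0.04 tw -0.01 (alt 35.99)
```

View pics/j1.png

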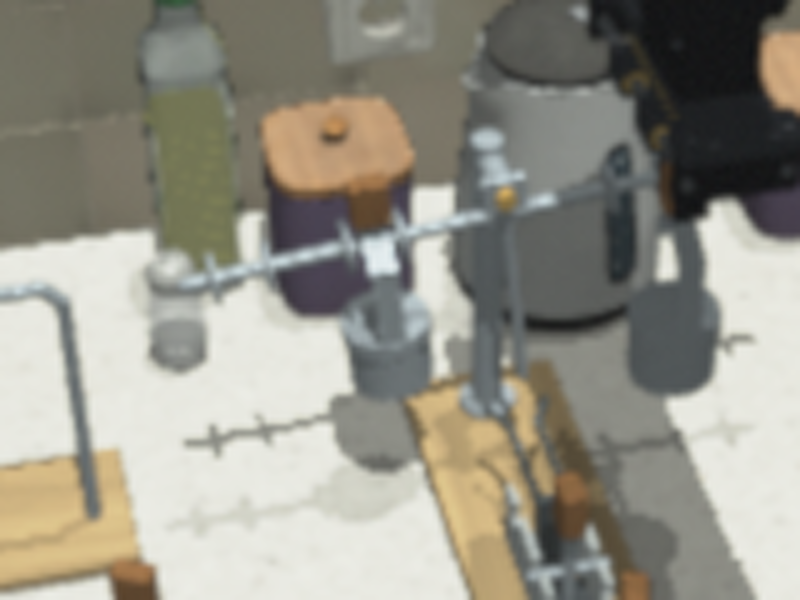

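View pics/j_wrist.png

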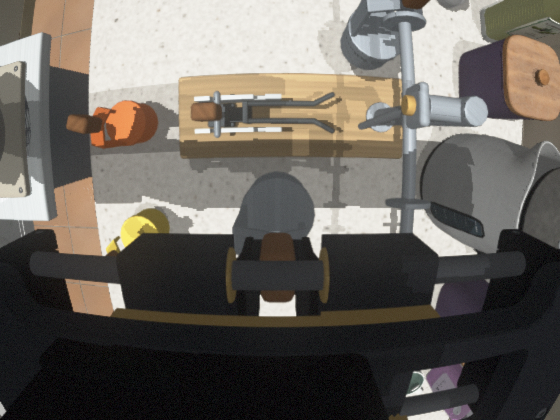

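View pics/j2.png

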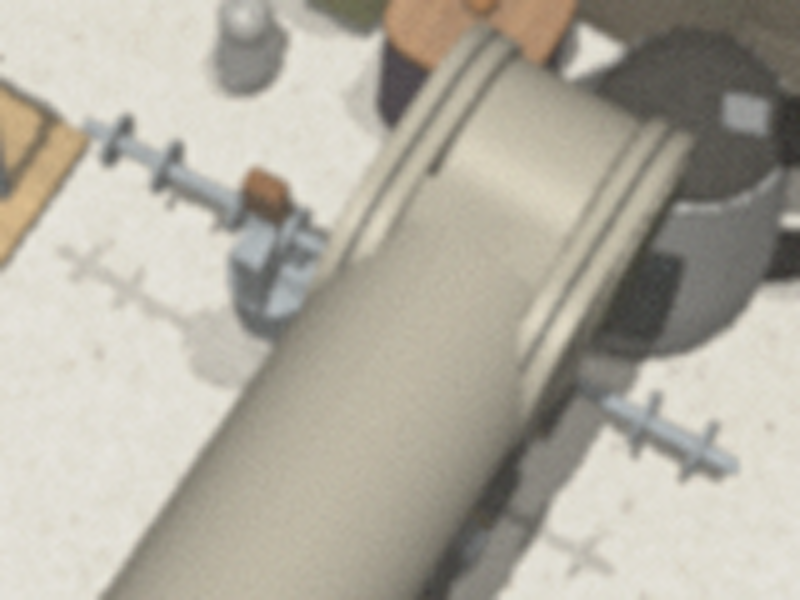

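Run:
```python
from h import *
c,im=load('j','wrist')
print(plane('wrist',408,203,.217,c),plane('wrist',409,180,.214,c))
# tilt: side view bar left end
print(plane('side',170+185/5,110+288/5,.2), )
for n,u,v in [('L',170+212/5,110+278/5)]:
    for th in(-.06,-.08,-.1,-.12):
        y=.175;z=-.015
        p=[.6255,-.007+.187*np.cos(th)+.015*np.sin(th),.225-.015*np.cos(th)+.187*np.sin(th)]
        print(th,p,proj('side',p),(u,v))
```

```text
[ 0.6275 -0.0753  0.217 ] [ 0.628 -0.059  0.214]
[0.6087 0.1962 0.2   ]
-0.06 [0.6255, np.float64(0.1787640408706915), np.float64(0.1988137226893158)] [211.8049 163.6436] (212.4, 165.6)
-0.08 [0.6255, np.float64(0.17820319866905224), np.float64(0.19510392663322543)] [212.0744 164.5466] (212.4, 165.6)
-0.1 [0.6255, np.float64(0.17756827765728841), np.float64(0.19140608860787275)] [212.3665 165.4399] (212.4, 165.6)
-0.12 [0.6255, np.float64(0.1768595317953392), np.float64(0.18772168769916409)] [212.6809 166.3234] (212.4, 165.6)
```

>>> {"api": "drive_tool", "payload": {"motion": [[-0.2,0,0,0],[-0.2,3,0,0],[-0.2,6,0,0],[-0.2,8,0,0],[-0.2,9.35,0,0],[-0.2,9.35,0,0],[-0.2,9.35,0,0]]}}

```text
time: 18.53
ee_pos: [0.6282, -0.092, 0.2922]
eef_rot: [0.498, 0.502, -0.498, 0.502]
ft_force: [-1.7, 0.2, -1.5]
width: 0.0156
```

Run:
```python
from h import *
go([.6275,-.0925,.2445],.5)
snap('g','side')
c,im=load('g','side'); crop(im,170,110,330,230,5,'g2.png')
```

```text
t 18.5333 pos [ 0.6282 -0.092   0.2922] jawyaw 0.5 x [-0.0006  0.0006 -1.    ] F [-1.6729  0.2407 -1.5095] w 0.0156 q7 -0.10
row: 4.77 -0.07 0.05 tw 0.00 (alt -36.00)
```

View pics/g2.png

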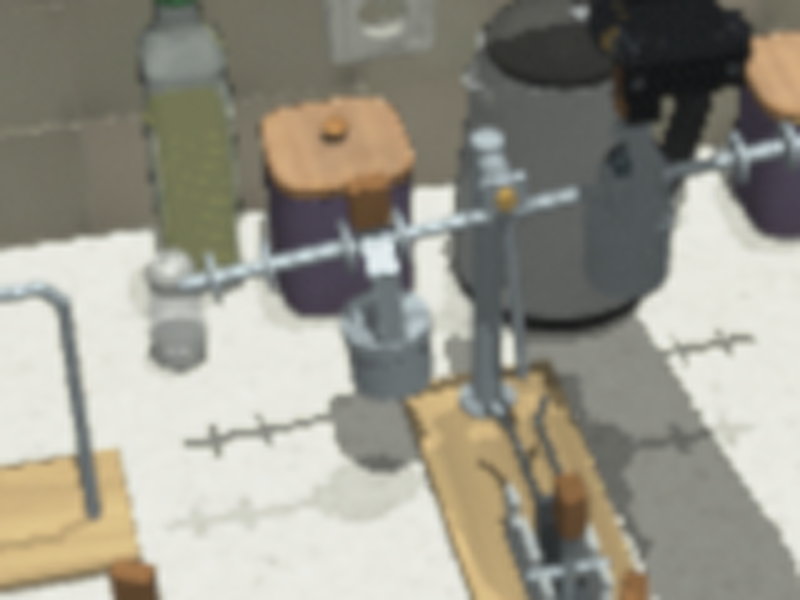

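Rod is in the mouth. Lower, then release.

>>> {"api": "drive_tool", "payload": {"motion": [[1,-0.05,0.05,0],[2,-0.05,0.05,0],[3,-0.05,0.05,0],[3.6,-0.05,0.05,0],[4,-0.05,0.05,0],[4.4,-0.05,0.05,0],[4.75,-0.05,0.05,0],[4.75,-0.05,0.05,0],[4.75,-0.05,0.05,0],[4.75,-0.05,0.05,0]]}}

```text
time: 19.42
ee_pos: [0.6279, -0.0925, 0.2454]
eef_rot: [0.498, 0.502, -0.498, 0.502]
ft_force: [-0.8, 1.2, 0.9]
width: 0.0155
```

>>> {"api": "drive_tool", "payload": {"motion": [[0,0,0,0],[0,0,0,0],[0,0,0,0],[0,0,0,0],[0,0,0,0],[-1,0,0,0],[-3,0,0,0],[-6,0,0,0],[-10,0,0,0],[-12,0,0,0],[-12,0,0,0]], "grip": 135}}

```text
time: 20.33
ee_pos: [0.6289, -0.0919, 0.3715]
eef_rot: [0.5, 0.5, -0.496, 0.504]
ft_force: [0.1, -0.4, 0.5]
width: 0.0412
```

Run:
```python
from h import *
go([.4225,.26,.365],-26)
snap('k','side')
c,im=load('k','side'); crop(im,140,110,340,260,4,'k1.png')
```

```text
t 20.3333 pos [ 0.6289 -0.0919  0.3715] jawyaw 0.5 x [ 0.008  -0.0006 -1.    ] F [ 0.1257 -0.3737  0.4751] w 0.0412 q7 -0.09
row: 0.46 -20.34 -35.37 tw 5.30 (alt -30.70)
```

View pics/k1.png

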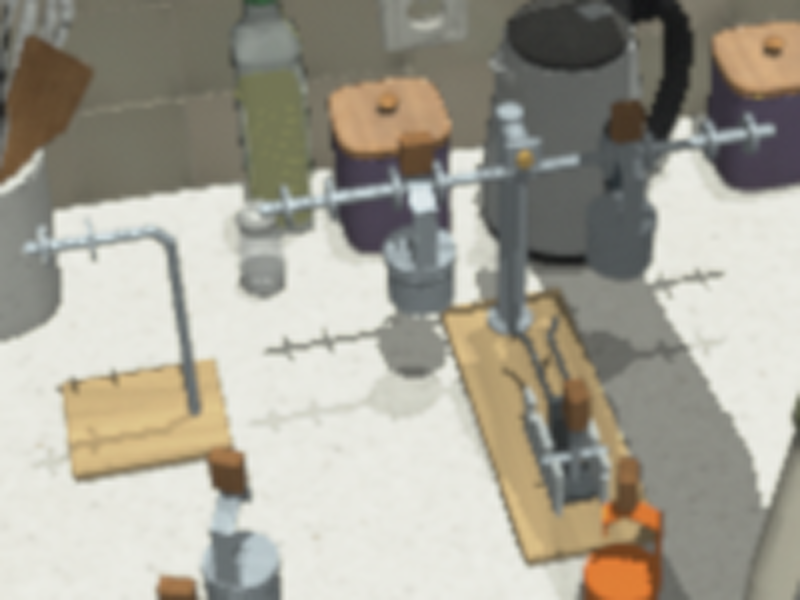

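>>> {"api": "drive_tool", "payload": {"motion": [[0.4,-20.3,-35.4,1.4],[0.4,-20.3,-35.4,2.8],[0.4,-20.3,-35.4,4],[0.4,-20.3,-35.4,5.3],[0.4,-20.3,-35.4,5.3],[0.4,-20.3,-35.4,5.3],[0.4,-20.3,-35.4,5.3],[0.4,-20.3,-35.4,5.3],[0.4,-20.3,-35.4,5.3],[0.4,-20.3,-35.4,5.3],[4,-20.3,-35.4,5.3],[8,-20.3,-35.4,5.3],[12,-20.3,-35.4,5.3],[15.5,-20.3,-35.4,5.3],[15.5,-20.3,-35.4,5.3],[15.5,-20.3,-35.4,5.3]]}}

```text
time: 21.72
ee_pos: [0.4208, 0.2592, 0.2095]
eef_rot: [-0.598, -0.375, 0.601, -0.375]
ft_force: [0.1, 0.1, 1.8]
width: 0.0408
```

Run:
```python
from h import *
go([.4225,.26,.147],-26)
snap('l','wrist')
```

```text
t 21.7167 pos [0.4208 0.2592 0.2095] jawyaw -26.0 x [-0.0033 -0.001  -1.    ] F [0.0964 0.1329 1.7815] w 0.0408 q7 -1.20
row: 6.24 0.14 -0.16 tw 0.00 (alt -36.00)
```

View pics/l_wrist.png

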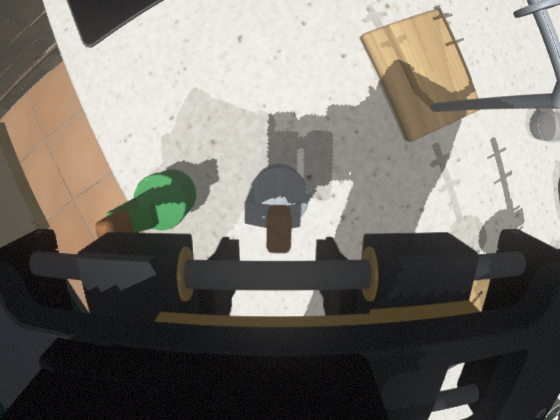

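>>> {"api": "drive_tool", "payload": {"motion": [[2,0.1,-0.2,0],[4,0.1,-0.2,0],[6.2,0.1,-0.2,0],[6.2,0.1,-0.2,0],[6.2,0.1,-0.2,0]]}}

```text
time: 22.18
ee_pos: [0.4241, 0.2615, 0.1498]
eef_rot: [0.6, 0.375, -0.599, 0.375]
ft_force: [0.3, 0.3, 0.3]
width: 0.0411
```

>>> {"api": "drive_tool", "payload": {"motion": [[0,0,0,0],[0,0,0,0],[0,0,0,0],[0,0,0,0],[0,0,0,0],[0,0,0,0],[0,0,0,0]], "grip": 255}}

```text
time: 22.77
ee_pos: [0.4236, 0.2613, 0.1485]
eef_rot: [0.6, 0.375, -0.599, 0.375]
ft_force: [-2.2, -0.3, 5.5]
width: 0.016
```

>>> {"api": "drive_tool", "payload": {"motion": [[-2,0,0,0],[-5,0,0,0],[-9,0,0,0],[-13.5,0,0,0],[-13.5,0,0,0],[-13.5,0,0,0]]}}

```text
time: 23.27
ee_pos: [0.4243, 0.2617, 0.2851]
eef_rot: [0.601, 0.374, -0.598, 0.375]
ft_force: [0.1, 0.4, -2.7]
width: 0.0162
```

Run:
```python
from h import *
go([.53,.164,.283],.5)
```

```text
t 23.2667 pos [0.4243 0.2617 0.2851] jawyaw -26.0 x [ 0.0041  0.0011 -1.    ] F [ 0.0992  0.4483 -2.7   ] w 0.0162 q7 -1.16
row: 0.24 13.78 4.15 tw -5.30 (alt 30.70)
```

>>> {"api": "drive_tool", "payload": {"motion": [[0.2,2.5,0.8,-1.3],[0.2,5,1.5,-2.6],[0.2,7.5,2.2,-4],[0.2,10,3,-5.3],[0.2,12.5,3.8,-5.3],[0.2,13.8,4.15,-5.3],[0.2,13.8,4.15,-5.3],[0.2,13.8,4.15,-5.3]]}}

```text
time: 23.93
ee_pos: [0.5287, 0.1634, 0.2796]
eef_rot: [0.498, 0.503, -0.499, 0.501]
ft_force: [-0.2, 1.0, -1.0]
width: 0.0159
```

Run:
```python
from h import *
go([.6255,.164,.284],.5)
snap('m','wrist','side')
c,im=load('m','side'); crop(im,140,110,340,260,4,'m1.png')
```

```text
t 23.9333 pos [0.5287 0.1634 0.2796] jawyaw 0.4 x [-0.0025  0.0004 -1.    ] F [-0.1922  0.9913 -0.9685] w 0.0159 q7 -0.53
row: -0.46 9.68 0.01 tw -0.01 (alt 35.99)
```

View pics/m_wrist.png

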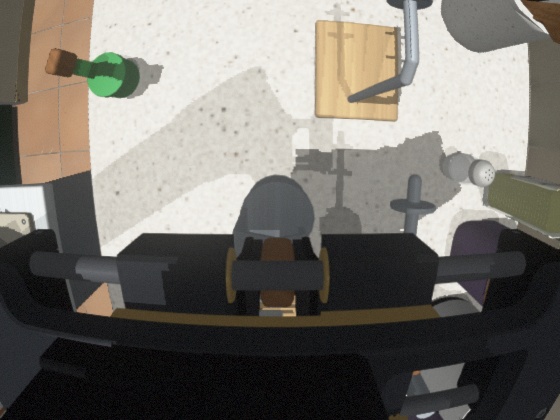

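View pics/m1.png

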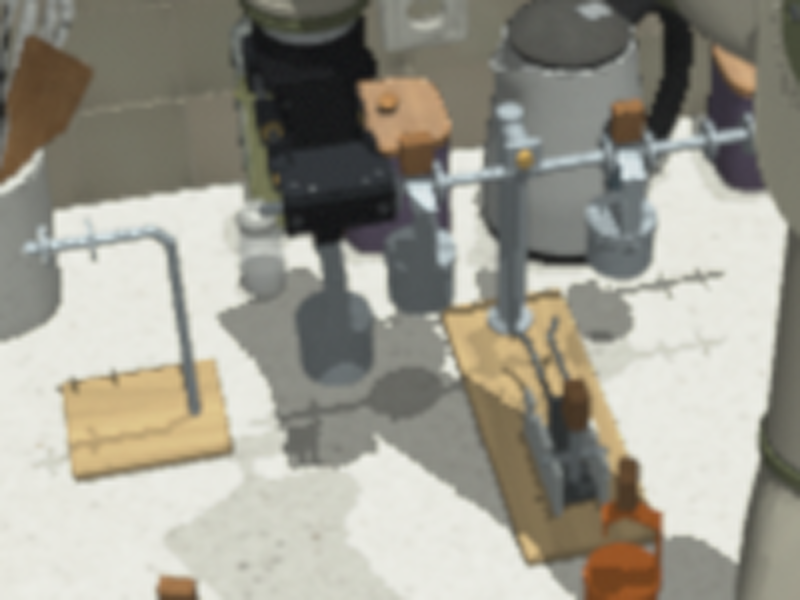

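Run:
```python
from h import *
c,im=load('m','wrist')
print(plane('wrist',412,205,.21,c))
print('bottle base',plane('side',213,165,0),'cap',T2((205,104),(315,65)), T2((205,104),(314,62)))
print('canister tip',T2((140+385/4,110+103/4),(337,107)))
```

```text
[0.6243 0.1811 0.21  ]
bottle base [0.8601 0.1509 0.    ] cap (array([0.8685, 0.1576, 0.2587]), np.float64(0.00042847463060723747)) (array([0.8722, 0.1609, 0.2593]), np.float64(0.009019665842326476))
canister tip (array([0.8561, 0.0619, 0.1216]), np.float64(0.005453343506206328))
```

>>> {"api": "drive_tool", "payload": {"motion": [[-0.45,0,0,0],[-0.45,3,0,0],[-0.45,6,0,0],[-0.45,8,0,0],[-0.45,9.7,0,0],[-0.45,9.7,0,0],[-0.45,9.7,0,0]]}}

```text
time: 24.62
ee_pos: [0.626, 0.1652, 0.2854]
eef_rot: [0.498, 0.503, -0.498, 0.502]
ft_force: [-1.2, -0.1, -1.1]
width: 0.0157
```

Run:
```python
from h import *
go([.6255,.164,.24],.5)
snap('n','side')
c,im=load('n','side'); crop(im,140,110,340,260,4,'n1.png')
```

```text
t 24.6167 pos [0.626  0.1652 0.2854] jawyaw 0.6 x [-0.0007  0.0008 -1.    ] F [-1.2352 -0.0675 -1.0534] w 0.0157 q7 -0.55
row: 4.54 -0.05 0.12 tw 0.01 (alt -35.99)
```

View pics/n1.png

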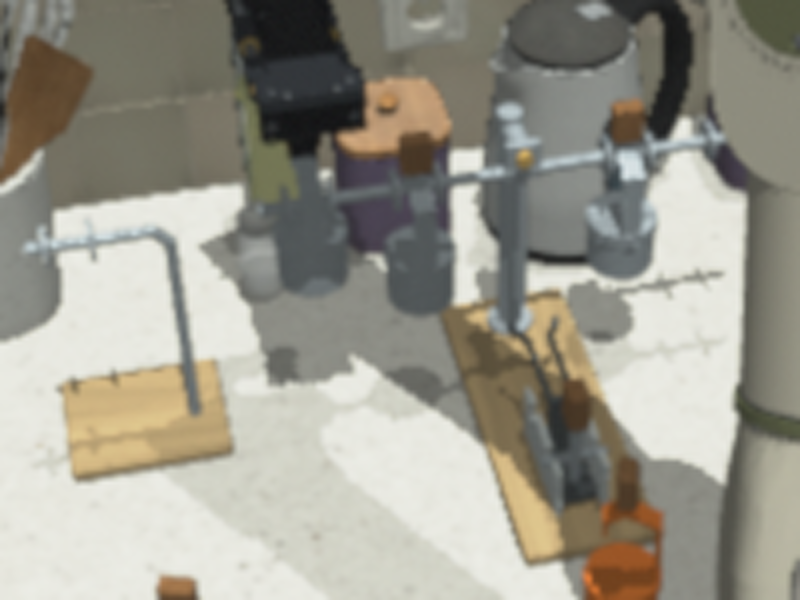

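>>> {"api": "drive_tool", "payload": {"motion": [[1,0,0.1,0],[2,0,0.1,0],[3,0,0.1,0],[3.8,0,0.1,0],[4.2,0,0.15,0],[4.6,0,0.2,0],[5,0,0.3,0],[5.4,0,0.4,0],[5.8,0,0.45,0],[6.1,0,0.5,0],[6.4,0,0.55,0],[6.6,0,0.6,0],[6.6,0,0.6,0],[6.6,0,0.6,0],[6.6,0,0.6,0],[6.6,0,0.6,0]]}}

```text
time: 26.0
ee_pos: [0.6258, 0.1603, 0.2198]
eef_rot: [0.498, 0.503, -0.497, 0.502]
ft_force: [-1.2, 7.2, -0.8]
width: 0.0158
```

Run:
```python
from h import *
go([.6255,.164,.24],.5)
snap('n','side')
c,im=load('n','side'); crop(im,140,110,340,260,4,'n2.png')
```

```text
t 26.0 pos [0.6258 0.1603 0.2198] jawyaw 0.6 x [-0.0001  0.0027 -1.    ] F [-1.1536  7.2375 -0.7754] w 0.0158 q7 -0.56
row: -2.02 -0.02 -0.38 tw 0.03 (alt -35.97)
```

View pics/n2.png

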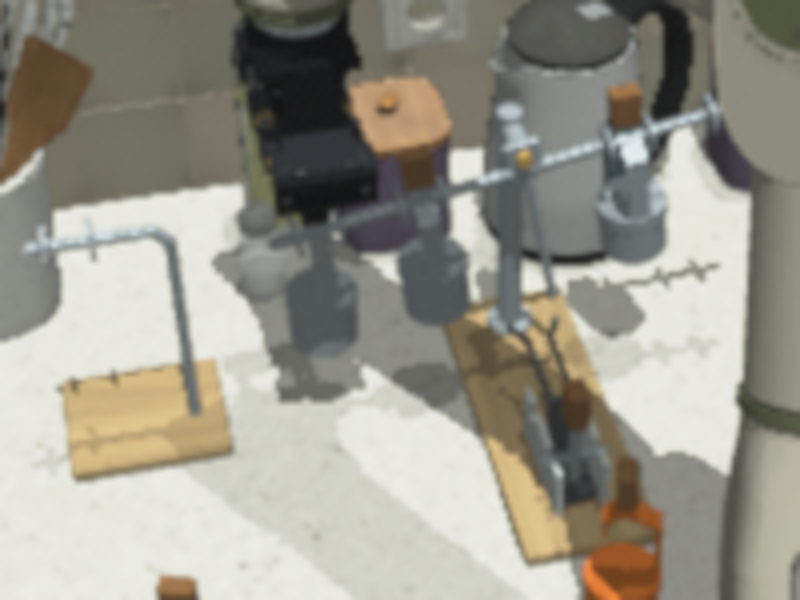

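>>> {"api": "drive_tool", "payload": {"motion": [[0,0,-0.2,0],[0,0,-0.3,0],[0,0,-0.3,0],[0,0,-0.3,0]]}}

```text
time: 26.38
ee_pos: [0.6264, 0.1608, 0.2196]
eef_rot: [0.498, 0.502, -0.498, 0.502]
ft_force: [-1.1, 0.4, -0.1]
width: 0.0156
```

>>> {"api": "drive_tool", "payload": {"motion": [[0,0,0,0],[0,0,0,0],[0,0,0,0],[0,0,0,0],[0,0,0,0],[-1,0,0,0],[-3,0,0,0],[-6,0,0,0],[-10,0,0,0],[-14,0,0,0],[-14,0,0,0]], "grip": 135}}

```text
time: 27.3
ee_pos: [0.6273, 0.1624, 0.3689]
eef_rot: [0.501, 0.501, -0.494, 0.504]
ft_force: [0.5, 1.0, 0.9]
width: 0.0409
```

Run:
```python
from h import *
go([.443,-.48,.35],.5)
snap('o','side','top')
c,im=load('o','side'); crop(im,140,110,340,260,4,'o1.png')
grip_pose('o','top',(400,298))
```

```text
t 27.3 pos [0.6273 0.1624 0.3689] jawyaw 0.5 x [ 0.0102  0.0038 -0.9999] F [0.5416 0.9517 0.8969] w 0.0409 q7 -0.52
row: 1.46 -19.00 64.09 tw -0.00 (alt 36.00)
grip (400, 298) px n 56 centre 440.5 -377.3 size 21.9 15.6 long axis yaw 75.7 -> short axis yaw -14.3
```

View pics/o1.png

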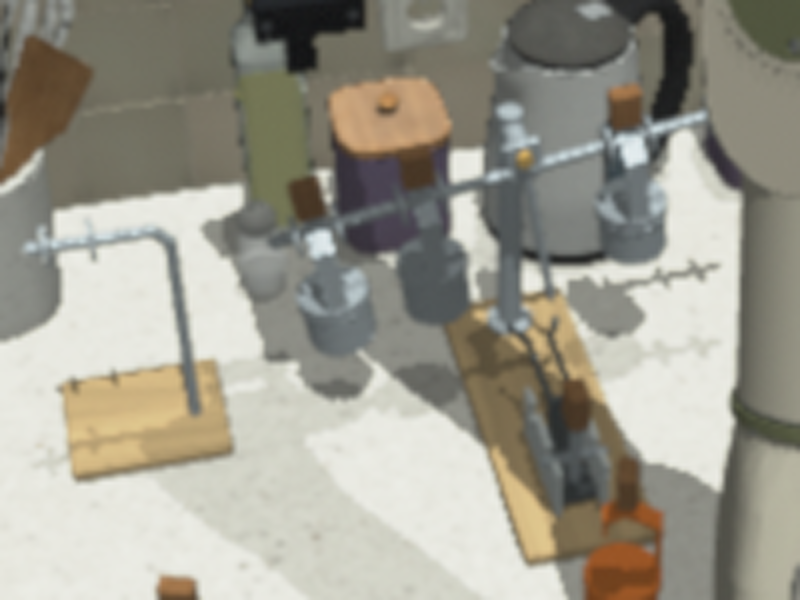

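View pics/o_top.png

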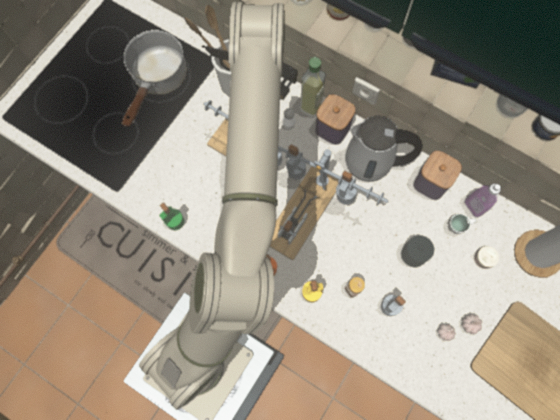

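>>> {"api": "drive_tool", "payload": {"motion": [[1.4,-19,64,0],[1.4,-19,64,0],[1.4,-19,64,0],[1.4,-19,64,0],[1.4,-19,64,0],[1.4,-19,64,0],[1.4,-19,64,0],[1.4,-19,64,0],[1.4,-19,64,0],[1.4,-19,64,0],[1.4,-19,64,0],[1.4,-19,64,0],[1.4,-19,64,0],[1.4,-19,64,0],[1.4,-19,64,0],[1.4,-19,64,0],[1.4,-19,64,0],[1.4,-19,64,0],[1.4,-19,64,0],[1.4,-19,64,0]]}}

```text
time: 29.07
ee_pos: [0.4427, -0.479, 0.3455]
eef_rot: [0.497, 0.503, -0.497, 0.503]
ft_force: [0.7, 0.1, 0.2]
width: 0.0407
```

Run:
```python
from h import *
go([.443,-.378,.147],.5)
snap('p','wrist')
print(proj('wrist',[.442,-.378,.155],load('p','wrist')[0]))
```

```text
t 29.0667 pos [ 0.4427 -0.479   0.3455] jawyaw 0.6 x [ 0.0001  0.0007 -1.    ] F [0.6578 0.1013 0.1863] w 0.0407 q7 0.62
row: 19.85 0.14 -10.09 tw 0.02 (alt -35.98)
[277.4553  96.2378]
```

View pics/p_wrist.png

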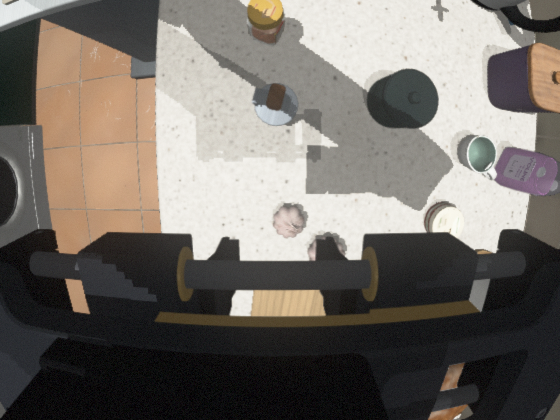

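Run:
```python
from h import *
c,im=load('p','wrist')
crop(im,235,65,315,145,6,'p1.png')
x,y,l=grip_pose('p','wrist',(277,96),z=.155)
go([x,y,.147],(l+180)%180-90)
```

```text
grip (277, 96) px n 361 centre 439.9 -377.8 size 25.5 15.4 long axis yaw 75.0 -> short axis yaw -15.0
t 29.1167 pos [ 0.4428 -0.479   0.3458] jawyaw 0.6 x [ 0.0003  0.0002 -1.    ] F [-0.1314 -0.4927 -0.2543] w 0.0411 q7 0.62
row: 19.88 -0.18 -10.12 tw 3.13 (alt -32.87)
```

View pics/p1.png

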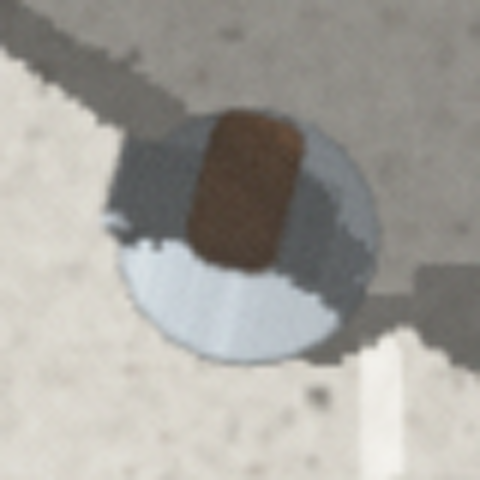

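>>> {"api": "drive_tool", "payload": {"motion": [[0,-0.2,-4,1.4],[0,-0.2,-8,2.8],[2,-0.2,-10.1,3.1],[6,-0.2,-10.1,3.1],[10,-0.2,-10.1,3.1],[14,-0.2,-10.1,3.1],[17,-0.2,-10.1,3.1],[19,-0.2,-10.1,3.1],[19.8,-0.2,-10.1,3.1],[19.8,-0.2,-10.1,3.1],[19.8,-0.2,-10.1,3.1]]}}

```text
time: 30.03
ee_pos: [0.4398, -0.3793, 0.1488]
eef_rot: [0.561, 0.43, -0.561, 0.431]
ft_force: [-0.1, -0.2, 0.3]
width: 0.0406
```

>>> {"api": "drive_tool", "payload": {"motion": [[0,0,0,0],[0,0,0,0],[0,0,0,0],[0,0,0,0],[0,0,0,0],[0,0,0,0],[0,0,0,0]], "grip": 255}}

```text
time: 30.62
ee_pos: [0.4393, -0.3798, 0.148]
eef_rot: [0.561, 0.43, -0.561, 0.431]
ft_force: [0.5, -0.4, 2.9]
width: 0.0158
```

>>> {"api": "drive_tool", "payload": {"motion": [[-2,0,0,0],[-5,0,0,0],[-9,0,0,0],[-13,0,0,0],[-16.5,0,0,0],[-16.5,0,0,0],[-16.5,0,0,0]]}}

```text
time: 31.2
ee_pos: [0.4397, -0.3798, 0.3142]
eef_rot: [0.561, 0.429, -0.561, 0.432]
ft_force: [0.4, -0.6, -2.8]
width: 0.016
```

Run:
```python
from h import *
go([.53,-.18,.31],.5)
snap('q','side','top')
c,im=load('q','side'); crop(im,140,110,340,260,4,'q1.png')
c,im=load('q','top'); crop(im,240,110,440,260,4,'q2.png')
```

```text
t 31.2 pos [ 0.4397 -0.3798  0.3142] jawyaw -15.0 x [ 0.0024 -0.0023 -1.    ] F [ 0.4002 -0.5506 -2.8342] w 0.0160 q7 0.27
row: 0.40 3.55 -21.64 tw -3.10 (alt 32.90)
```

View pics/q1.png

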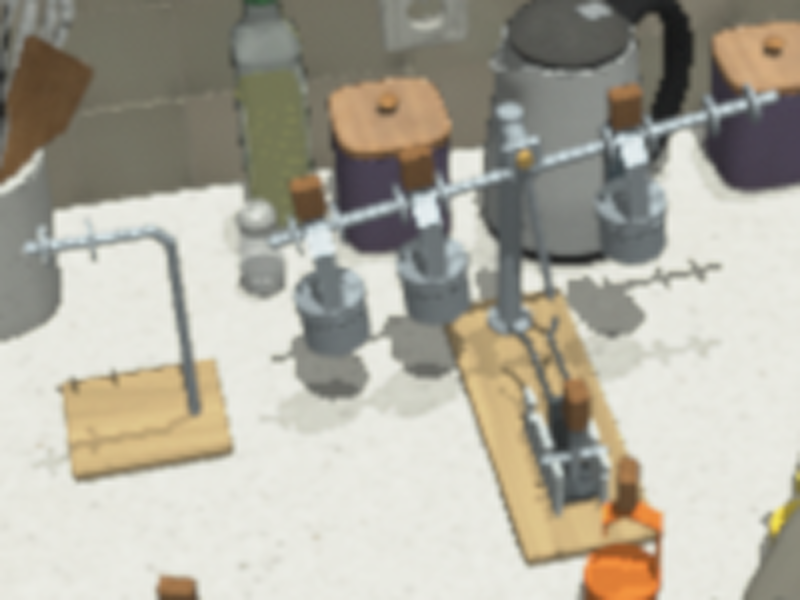

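View pics/q2.png

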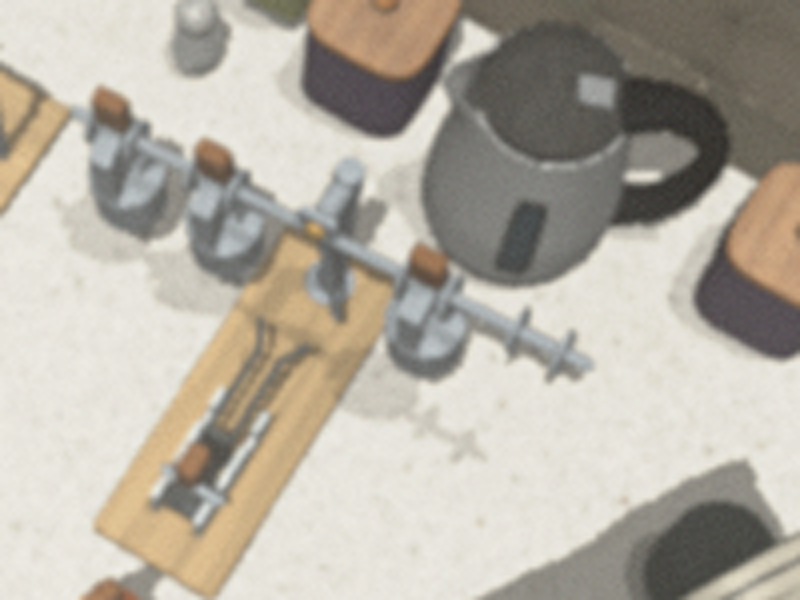

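Run:
```python
from h import *
S=lambda u,v:(140+u/4,110+v/4)
T=lambda u,v:(240+u/4,110+v/4)
print(T2(S(714,110),T(520,333)),T2(S(756,100),T(562,355)),T2(S(776,96),T(588,368)))
for th in(-.14,-.16,-.18,-.2):
    f=lambda y:np.array([.6275,-.007+y*np.cos(th)+.015*np.sin(th),.225-.015*np.cos(th)+y*np.sin(th)])
    print(th,f(-.17),(proj('side',f(-.153))-[140,110])*4,(proj('side',f(-.187))-[140,110])*4,(proj('top',f(-.187))-[240,110])*4)
```

```text
(array([ 0.6258, -0.164 ,  0.2387]), np.float64(0.0003913940769604866)) (array([ 0.6242, -0.1964,  0.2445]), np.float64(0.0033517052191913417)) (array([ 0.6264, -0.2147,  0.2435]), np.float64(0.001905890915248836))
-0.14 [ 0.6275 -0.1774  0.2339] [708.4342 116.589 ] [749.2243 105.7653] [560.5705 355.5153]
-0.16 [ 0.6275 -0.1772  0.2373] [708.5002 113.4838] [749.2905 101.9807] [561.1881 353.5593]
-0.18 [ 0.6275 -0.1769  0.2407] [708.4919 110.3853] [749.2667  98.2033] [561.7085 351.5383]
-0.2 [ 0.6275 -0.1766  0.2441] [708.4093 107.2946] [749.1525  94.4345] [562.1307 349.4527]
```

>>> {"api": "drive_tool", "payload": {"motion": [[0.1,1,-4,-1],[0.1,1.5,-8,-2],[0.1,2.2,-12,-3.1],[0.1,3,-16,-3.1],[0.1,3.5,-20,-3.1],[0.1,3.5,-21.6,-3.1],[0.1,3.5,-21.6,-3.1],[0.1,3.5,-21.6,-3.1],[0.1,3.5,-21.6,-3.1]]}}

```text
time: 32.05
ee_pos: [0.528, -0.181, 0.3102]
eef_rot: [0.498, 0.503, -0.499, 0.501]
ft_force: [0.1, -0.3, -1.1]
width: 0.0153
```

Run:
```python
from h import *
go([.6265,-.178,.313],.5)
snap('s','wrist','side')
c,im=load('s','side'); crop(im,140,110,340,260,4,'s1.png')
```

```text
t 32.05 pos [ 0.528  -0.181   0.3102] jawyaw 0.4 x [-0.0022  0.0003 -1.    ] F [ 0.1448 -0.29   -1.097 ] w 0.0153 q7 0.14
row: -0.30 9.85 -0.22 tw -0.01 (alt 35.99)
```

View pics/s_wrist.png

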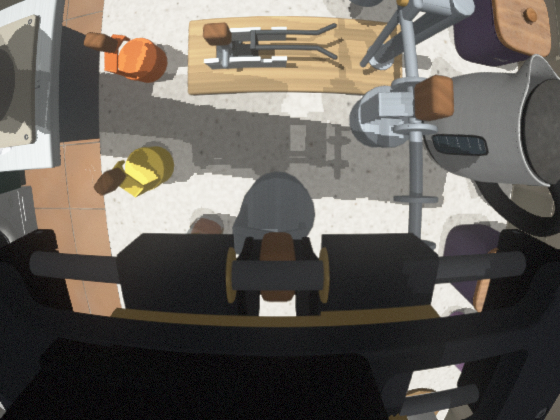

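View pics/s1.png

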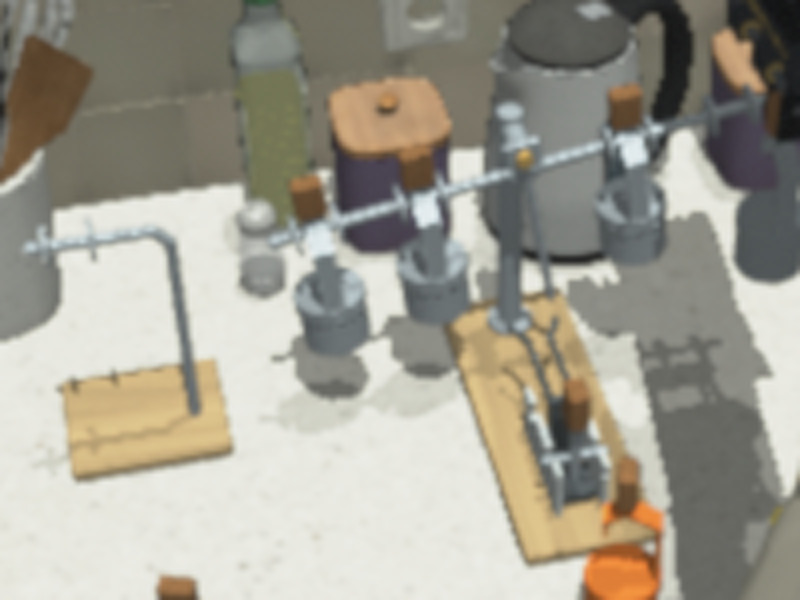

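Run:
```python
from h import *
c,im=load('s','wrist')
print(plane('wrist',415,199,.2375,c),plane('wrist',415,243,.2435,c))
```

```text
[ 0.6269 -0.1595  0.2375] [ 0.6283 -0.1909  0.2435]
```

>>> {"api": "drive_tool", "payload": {"motion": [[-0.3,0,-0.4,0],[-0.3,3,-0.4,0],[-0.3,6,-0.4,0],[-0.3,8,-0.4,0],[-0.3,9.9,-0.4,0],[-0.3,9.9,-0.4,0],[-0.3,9.9,-0.4,0]]}}

```text
time: 32.73
ee_pos: [0.628, -0.175, 0.3138]
eef_rot: [0.498, 0.503, -0.498, 0.502]
ft_force: [-0.3, -1.2, -0.3]
width: 0.0156
```

Run:
```python
from h import *
go([.627,-.177,.2445],.5)
snap('u','top','side')
c,im=load('u','side'); crop(im,200,80,360,200,5,'u1.png')
```

```text
t 32.7333 pos [ 0.628  -0.175   0.3138] jawyaw 0.5 x [-0.0008  0.0012 -1.    ] F [-0.2738 -1.1836 -0.2996] w 0.0156 q7 0.02
row: 6.93 -0.10 0.20 tw -0.00 (alt 36.00)
```

View pics/u1.png

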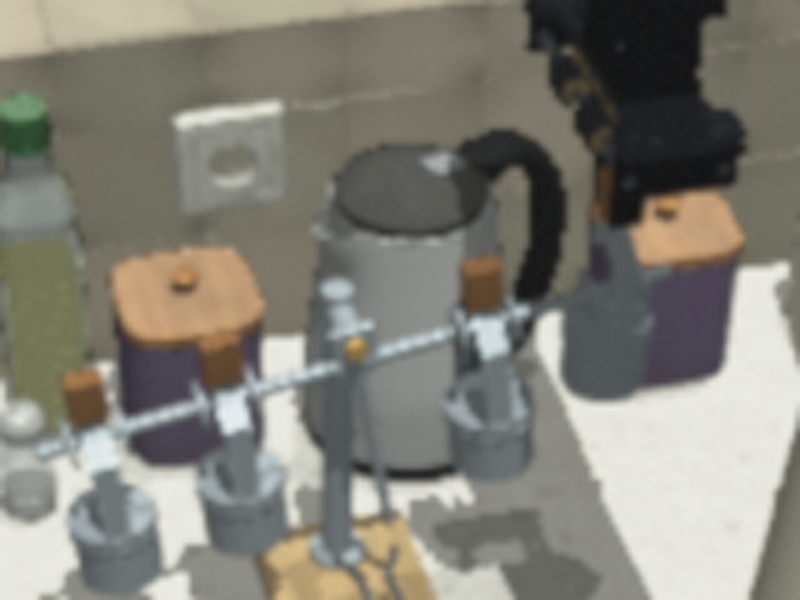

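>>> {"api": "drive_tool", "payload": {"motion": [[1,0,0.15,0],[2,0,0.15,0],[3,0,0.15,0],[3.6,0,0.15,0],[4,0,0.15,0],[4.4,0,0.2,0],[4.8,0,0.25,0],[5.2,0,0.25,0],[5.6,0,0.3,0],[6,0,0.3,0],[6.4,0,0.3,0],[6.7,0,0.3,0],[6.9,0,0.3,0],[6.9,0,0.3,0],[6.9,0,0.3,0],[6.9,0,0.3,0]]}}

```text
time: 34.17
ee_pos: [0.6278, -0.178, 0.2458]
eef_rot: [0.498, 0.502, -0.498, 0.502]
ft_force: [-0.2, 0.7, 0.5]
width: 0.0158
```

Run:
```python
from h import *
go([.627,-.177,.2445],.5)
snap('u','side')
c,im=load('u','side'); crop(im,200,80,360,200,5,'u2.png')
```

```text
t 34.1667 pos [ 0.6278 -0.178   0.2458] jawyaw 0.5 x [ 0.0003 -0.0001 -1.    ] F [-0.1627  0.7035  0.4605] w 0.0158 q7 0.01
row: 0.13 -0.08 -0.10 tw 0.00 (alt -36.00)
```

View pics/u2.png

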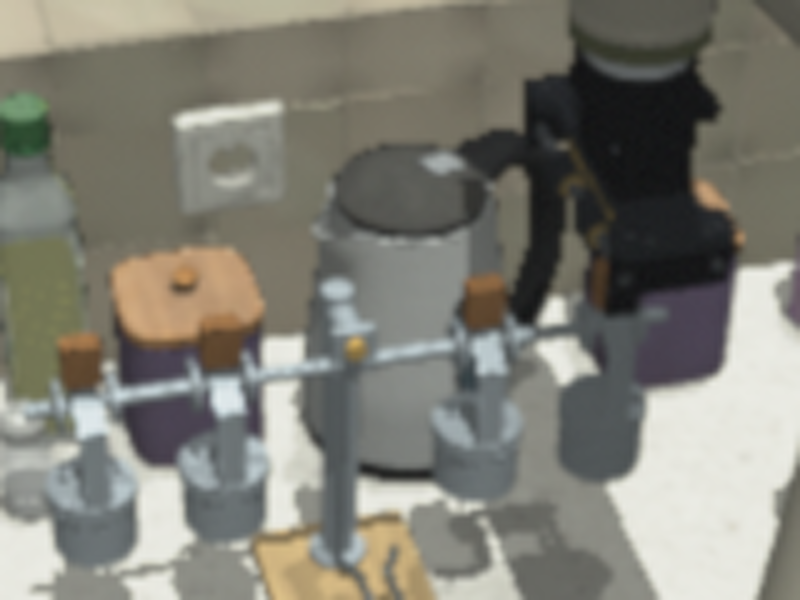

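>>> {"api": "drive_tool", "payload": {"motion": [[0,0,0,0],[0,0,0,0],[0,0,0,0],[0,0,0,0],[0,0,0,0],[-1,0,0,0],[-3,0,0,0],[-6,0,0,0],[-10,0,0,0],[-12,0,0,0],[-12,0,0,0]], "grip": 135}}

```text
time: 35.13
ee_pos: [0.6289, -0.1777, 0.3721]
eef_rot: [0.499, 0.5, -0.496, 0.505]
ft_force: [0.2, -0.1, 1.0]
width: 0.041
```

Run:
```python
from h import *
go([.4625,-.0085,.36],-89.5)
```

```text
t 35.1333 pos [ 0.6289 -0.1777  0.3721] jawyaw 0.5 x [ 0.008  -0.0015 -1.    ] F [ 0.2121 -0.0619  1.03  ] w 0.0410 q7 0.03
row: 1.05 -16.50 -17.06 tw 18.00 (alt -18.00)
```

>>> {"api": "drive_tool", "payload": {"motion": [[1,-4,-3,1.4],[1,-8,-6,2.8],[1,-12,-9,4.2],[1,-15,-13,5.6],[1,-16.5,-17,7],[1,-16.5,-17,8.4],[1,-16.5,-17,9.8],[1,-16.5,-17,11.2],[1,-16.5,-17,12.6],[1,-16.5,-17,14],[1,-16.5,-17,15.4],[1,-16.5,-17,16.8],[1,-16.5,-17,18],[1,-16.5,-17,18],[1,-16.5,-17,18],[1,-16.5,-17,18]]}}

```text
time: 36.47
ee_pos: [0.4612, -0.0094, 0.3557]
eef_rot: [0.707, 0.004, -0.707, 0.005]
ft_force: [-0.4, -0.3, 0.3]
width: 0.0409
```

Run:
```python
from h import *
go([.4625,-.0085,.116],-89.5)
snap('v','side','top','wrist')
c,im=load('v','side'); crop(im,190,80,350,200,5,'v1.png')
```

```text
t 36.4667 pos [ 0.4612 -0.0094  0.3557] jawyaw -89.3 x [ 0.0001 -0.0002 -1.    ] F [-0.3915 -0.2795  0.3278] w 0.0409 q7 -1.59
row: 23.97 -0.10 -0.13 tw 0.04 (alt -35.96)
```

View pics/v1.png

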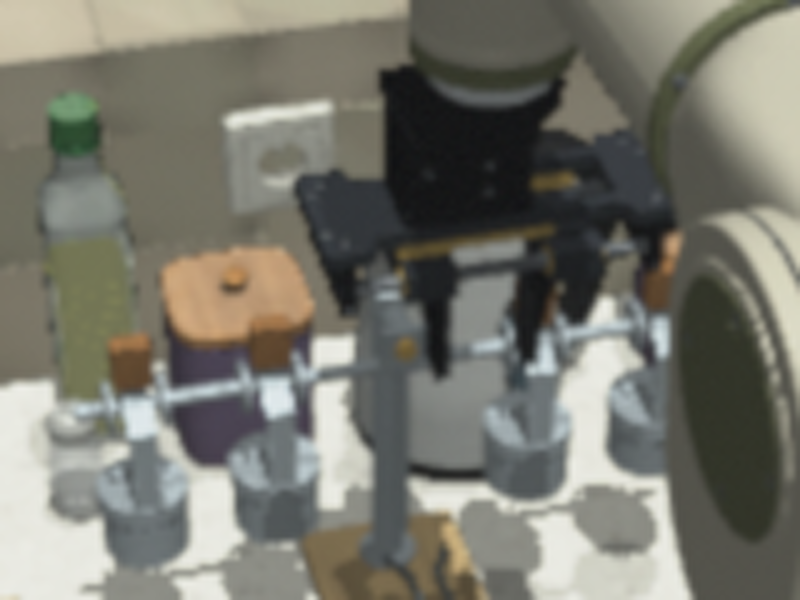

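View pics/v_wrist.png

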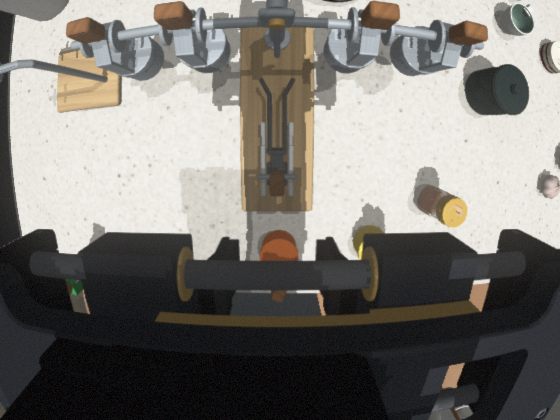

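View pics/v_top.png

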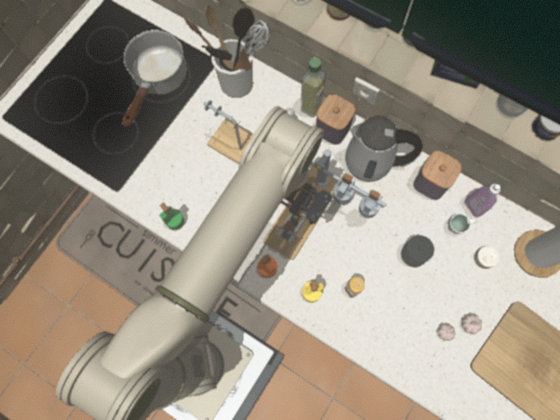

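>>> {"api": "drive_tool", "payload": {"motion": [[4,-0.1,-0.1,0],[8,-0.1,-0.1,0],[12,-0.1,-0.1,0],[16,-0.1,-0.1,0],[20,-0.1,-0.1,0],[22.5,-0.1,-0.1,0],[23.9,-0.1,-0.1,0],[23.9,-0.1,-0.1,0],[23.9,-0.1,-0.1,0]]}}

```text
time: 37.37
ee_pos: [0.4621, -0.0083, 0.1166]
eef_rot: [-0.707, -0.004, 0.707, -0.003]
ft_force: [0.2, -0.1, 0.3]
width: 0.0411
```

Run:
```python
from h import *
go([.4625,-.0085,.116],-89.5)
snap('x','side')
c,im=load('x','side'); crop(im,190,110,350,230,5,'x1.png')
c,im=load('v','wrist'); crop(im,50,0,510,80,1.7,'v3.png')
```

```text
t 37.3667 pos [ 0.4621 -0.0083  0.1166] jawyaw -89.4 x [-0.001   0.0007 -1.    ] F [ 0.2185 -0.1354  0.2711] w 0.0411 q7 -1.76
row: 0.06 0.02 -0.04 tw 0.01 (alt -35.99)
```

View pics/x1.png

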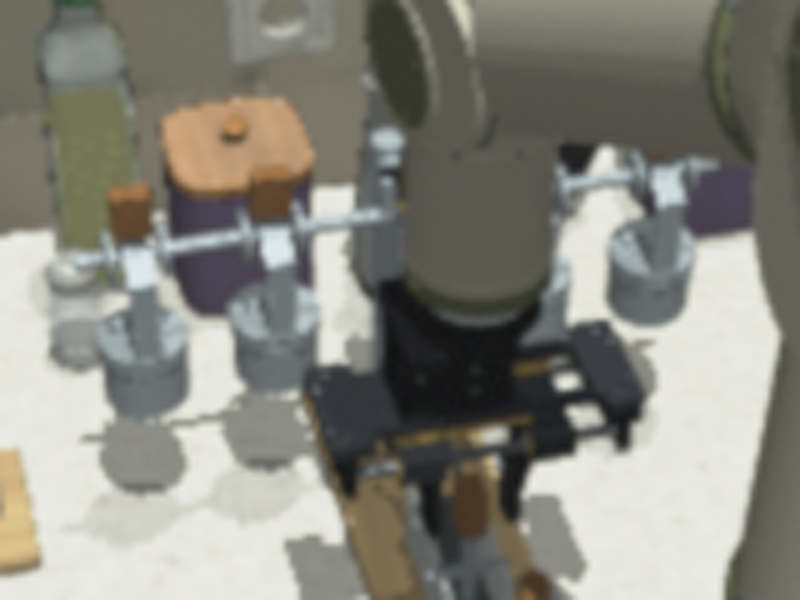

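>>> {"api": "drive_tool", "payload": {"motion": [[0,0,0,0],[0,0,0,0],[0,0,0,0],[0,0,0,0],[0,0,0,0],[0,0,0,0],[0,0,0,0],[0,0,0,0]], "grip": 255, "force": 20}}

```text
time: 38.08
ee_pos: [0.4626, -0.0087, 0.1169]
eef_rot: [0.707, 0.003, -0.707, 0.003]
ft_force: [-0.8, -0.6, 5.7]
width: 0.018
```

>>> {"api": "drive_tool", "payload": {"motion": [[-0.5,0,0,0],[-1,0,0,0],[-1.4,0,0,0],[-1.7,0,0,0],[-1.7,0,0,0],[-1.7,0,0,0]]}}

```text
time: 38.58
ee_pos: [0.4623, -0.0087, 0.1337]
eef_rot: [0.707, 0.003, -0.707, 0.003]
ft_force: [1.3, -1.6, -1.4]
width: 0.0182
```

>>> {"api": "drive_tool", "payload": {"motion": [[0,0,-0.7,0],[0,0,-1.5,0],[0,0,-2.3,0],[0,0,-3.1,0],[0,0,-3.9,0],[0,0,-4.6,0],[0,0,-5,0],[0,0,-5,0],[0,0,-5,0]]}}

```text
time: 39.33
ee_pos: [0.5123, -0.0081, 0.1333]
eef_rot: [-0.707, -0.003, 0.707, -0.003]
ft_force: [-0.2, -1.6, -0.8]
width: 0.0178
```

>>> {"api": "drive_tool", "payload": {"motion": [[0.5,0,0,0],[1,0,0,0],[1.4,0,0,0],[1.7,0,0,0],[1.7,0,0,0],[1.7,0,0,0]]}}

```text
time: 39.83
ee_pos: [0.5125, -0.0081, 0.1168]
eef_rot: [0.707, 0.003, -0.707, 0.003]
ft_force: [-0.0, -1.8, 3.0]
width: 0.0177
```

>>> {"api": "drive_tool", "payload": {"motion": [[0,0,0,0],[0,0,0,0],[0,0,0,0],[0,0,0,0],[-2,0,0,0],[-5,0,0,0],[-9,0,0,0],[-13,0,0,0],[-17,0,4,0],[-21,0,8,0],[-23,0,8,0],[-23,0,8,0],[-23,0,8,0]], "grip": 135}}

```text
time: 40.92
ee_pos: [0.4325, -0.0088, 0.349]
eef_rot: [0.709, 0.002, -0.705, 0.004]
ft_force: [-0.2, 0.1, -0.1]
width: 0.0411
```

Run:
```python
from h import *
go([.35,-.3,.36],-89.5)
snap('y','wrist','side')
c,im=load('y','wrist'); crop(im,230,0,330,220,2.7,'y1.png')
c,im=load('y','side'); crop(im,170,110,330,230,5,'y2.png')
```

```text
t 40.9167 pos [ 0.4325 -0.0088  0.349 ] jawyaw -89.5 x [ 0.0048 -0.0032 -1.    ] F [-0.2073  0.1279 -0.0981] w 0.0411 q7 -1.53
row: -1.05 29.06 8.48 tw -0.01 (alt 35.99)
```

View pics/y_wrist.png

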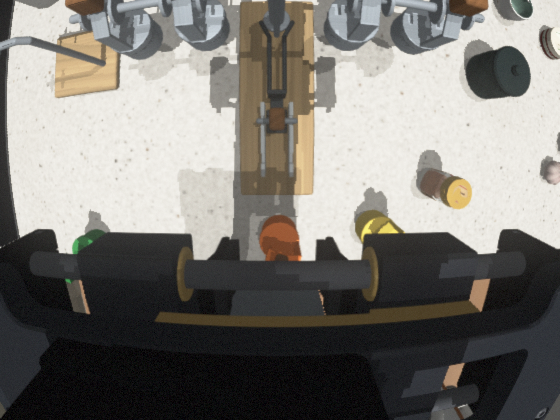

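View pics/y1.png

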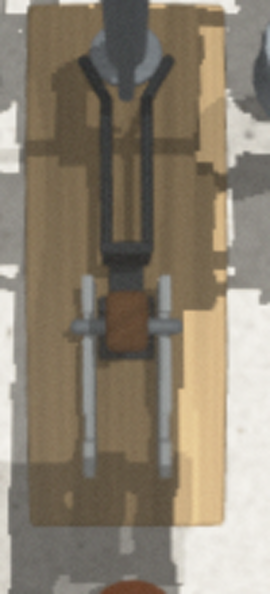

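View pics/y2.png

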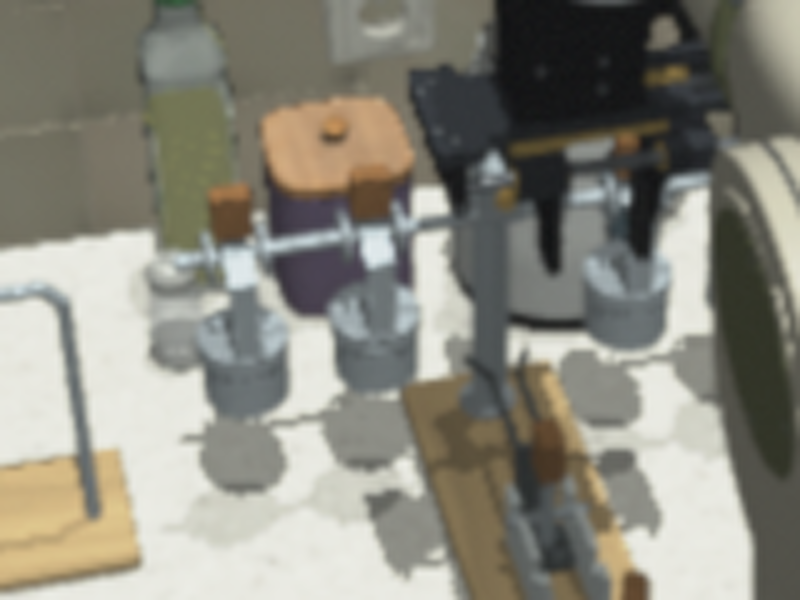

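Run:
```python
from h import *
c,im=load('y','wrist')
P=lambda u,v,z:plane('wrist',230+u/2.7,v/2.7,z,c)
print('front edge',P(127,350,.126),'w',P(107,335,.126)-P(148,335,.126),'pin',P(72,327,.09),P(183,327,.09))
snap('z','side','top','wrist')
s=load('z','side')[1]; crop(s,140,90,340,240,4,'z1.png')
s=load('z','top')[1]; crop(s,180,80,400,240,3.6,'z2.png')
```

```text
front edge [ 0.4994 -0.0081  0.126 ] w [-0.0001  0.0169  0.    ] pin [0.5099 0.0167 0.09  ] [ 0.5103 -0.0335  0.09  ]
```

>>> {"api": "drive_tool", "payload": {"motion": [[0,4,2,0],[0,8,4,0],[0,12,6,0],[0,16,8,0],[0,20,8,0],[0,24,8,0],[0,28,8,0],[0,29,8,0],[0,29,8,0]]}}

```text
time: 41.92
ee_pos: [0.3536, -0.3033, 0.3441]
eef_rot: [-0.706, -0.002, 0.708, -0.0]
ft_force: [-0.1, 0.2, -1.3]
width: 0.0407
```

Run:
```python
from h import *
snap('zz','side','top')
s=load('zz','side')[1]; crop(s,140,90,340,240,4,'zz1.png')
s=load('zz','top')[1]; crop(s,180,80,400,240,3.6,'zz2.png')
```

```text
(no output)
```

View pics/zz1.png

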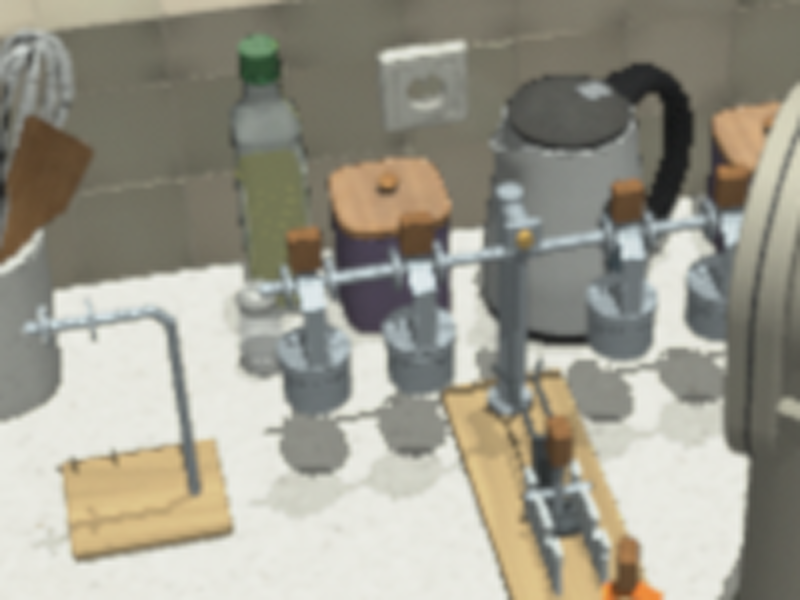

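View pics/zz2.png

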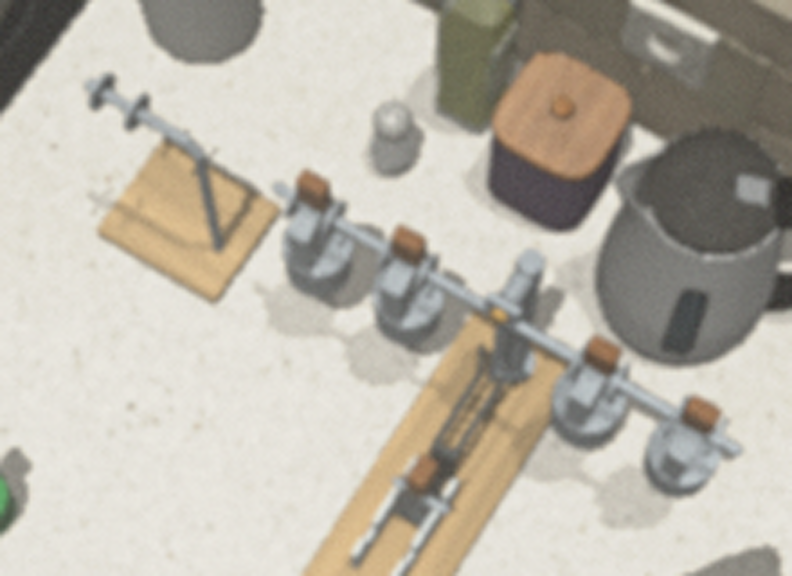

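```bash
python3 -c "
from bench import r
print(r.close_job())"
```

```text
the job is handed in; nothing more can be done
None
```

The job is done and handed in at about 42 s: all four steel tins hang on the bar, which sits level and is locked again. I found only four tins in any view, so the single hook stayed empty.

- **Order:** I moved the knob to the front notch first. The tins then went on inner left, inner right, outer left and outer right, and the knob went back to its rear notch last.
- **Bar:** It dipped about 0.1 rad after the first tin and about 0.175 rad after the third. It came level again after the second and fourth tins, and I checked it was level by itself before locking.
- **Last checks:** The knob's top front edge measures x = 0.4994, against 0.4995 at the start, so it is seated in the rear notch. The fork is round the bar's tail. All four tins hang between their collars and the gripper was clear.
- **Left alone:** I did not touch the spice jar or the green, orange and yellow look-alikes.
- **Off-nominal:** While letting down the outer left tin, it pressed on a collar with about 7 N. I shifted it 3 mm and the force dropped before I released it.

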